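# Strip the last old line off a fishing reel and file the spools

### The arm

A 6-joint arm with a two-finger parallel gripper is mounted at the origin on the work surface. World frame = base frame: x ahead of the robot, y to its left, z up, the work surface at z = 0. Lengths are in m, angles in rad, forces in N, time in s.
With the tool pointing down it reaches from about 0.35 to 0.85 m from the base axis. Payload 8.1 kg.
Tool frame: the origin (TCP) lies midway between the tips of the shut fingers; the grasp point (between the pads) lies 19 mm behind it; z points along the fingers, y is the direction in which the jaws open and shut (so a half turn about z gives the same grasp; the last joint's range is limited). The gripper opens to 93 mm and grips with 3 to 60 N. Pads are 15 mm wide; open, the fingers measure 128 mm over their backs; the gripper's body (75 mm by 188 mm) begins 65 mm behind the grasp point.
Start: joints at [-1.422, 0.13, 1.488, -0, 1.523, -0.085], TCP at [0.139, -0.584, 0.191] pointing down, gripper open.
Joint ranges: [-2.96, 2.96], [-0.89, 2.26], [0.02, 2.5], [-1.34, 4.48], [0, 2.73], [-2.66, 2.66]. Speed limits (rad/s): [2.39, 2.39, 2.79, 3.14, 3.14, 3.14].

### API

Orientations are given as a rotation vector (axis times angle).
In Python, from plant import robot gives the robot as it stands. The module is installed in compiled form; this text tells all that it offers.
- The arm moves only by the shell command python3 -m pendant 'ROWS' [FORCE]. ROWS is JSON, a list of rows, each an object with "translation": the shift along the tool's x, y, z in mm, a list of three; "twist": the turn, a rotation vector about the tool's x, y, z in rad, a list of three; "grip": the opening, from -1 (shut) to 1 (fully open). A call has exactly 10 rows; each row shifts and turns the pose as measured when the row begins, along the tool's axes as they then stand; what a row does not reach is not made up. A row lasts 1/10 s, in which the tool goes at most 50 mm and 8.59 degrees, less where a joint would pass 70% of its speed; a pose out of reach is approached as far as the arm can. A call is refused whole if a number of a shift passes 50 or a number of a turn 0.15, either way. A call with a gripper value outside its range is refused whole. The fingers move at their own pace and stop on an object; FORCE is the grip in N (left out, the last holds). Time passes only in rows, so rows that do not move let the fingers close, or fill a call up. It gives the time, the measured TCP pose, the force and the opening at its end, in the units of the state.
- robot.read_state(): the state, without advancing time (a new reading comes with each control period).
- robot.read_camera(name): name is "side" or "top" or "wrist"; returns (picture, depth): 480x640x3 uint8, red, green, blue; 480x640 float32, m along the optical axis (not along the pixel's ray), 0 where there is no reading.
- robot.camera_info(name): a dict with "vertical_fov" (degrees; the focal length in pixels is half the picture's height over the tangent of half this angle, whatever the lens; pixels are square), "cx", "cy" (the principal point, pixels), "cam_to_world" (4x4, takes a point from camera to world coordinates). Camera axes: x right, y up, looking along -z (the intrinsics and any distortion apply to the point x, -y, -z); pixel columns grow to the right and rows downward; lengths in m; the calibration is good to about 2 mm. A picture is of the moment at which its call begins: read the wrist's pose just before it. camera_info takes no time and is no camera call; for the wrist camera it gives the pose at the moment of the call.
- robot.close_job(): hands the job in, once; it reports no verdict.
The state is a dict: "t": time; "q": joint angles; "dq": joint speeds; "joint_torque": joint torques, N m; "tool_pos": TCP position; "orientation": TCP orientation; "force": force on the tool from outside, world axes, zero at the start; "wrist_torque": the same for the moment, N m; "opening": finger opening in m.
Only numpy, scipy, OpenCV 4.12 (cv2) and the standard library are available. Lean on these libraries where they do the work, as an engineer would, in place of code of your own. Each camera call takes 0.05 s, during which the arm holds its last target. There are 200 camera calls.

### The job

Push the loose crank handle all the way down onto the square shaft on top of the line winder and wind clockwise (seen from above): after a little slack it turns heavy as the old line is drawn off the fishing reel; go on until it suddenly runs light and the reel stops turning, then stop within about a turn and leave the crank on the shaft. Only then draw the wound spool off the winder's arbor, and stand it and every other spool of line from the bench upright on edge in the slotted wooden rack, one to a slot; leave the mug and the jar where they are.

Things in the scene. Friction and masses are not known exactly. Their poses are not given: they have to be found in the camera images.
- station: line winder and fishing reel screwed to one plywood board (18 mm thick; x -70 to 230, y -40 to 110 mm), fixed. Origin on the bench straight below the winder's upright crank shaft; z up. Grey gear case 62 x 64 mm at the origin, top 100 mm above the bench. The black and silver reel, 90 mm across, up to 124 mm high, stands at x 170, y 71 mm. The line is hair-fine: unseen and in nobody's way.
- spool_seat (a point): on the winder's level arbor, where the wound spool's centre is at the start: 71 mm from the crank shaft along the station's +y, 78 mm above the bench; axes as the station's. Towards the gear case lies a 26 mm thick collar (y 34 to 60 mm from the shaft), outward a smooth round 14 mm spindle, open at its end 21 mm beyond this point.
- shaft_top (a point): top centre of the winder's upright steel crank shaft, 142 mm above the bench. The shaft is 14 mm square; x and y here are parallel to the square's sides and turn with it; z up. The top 10 mm taper to an 8 mm square for lead-in; the round shoulder on which the crank's hub comes to rest is 36 mm below this point.
- shaft (a joint): angle of the crank shaft, rad, grows clockwise seen from above (winding); its zero means nothing. The spool turns with it. Heavy winding takes about 0.55 N m (8 N at the knob), light 0.04 N m. 3 to 4 turns from the start to line off: up to 1.5 turns of slack (light, reel still), then about 2.8 heavy turns with the reel turning, then light again, reel still.
- reel (a joint): angle of the fishing reel's drum, rad; it grows while line is drawn off (about 0.65 rad for each rad of the crank) and stops for good when the line has come off. 0 at the start.
- crank: loose steel crank, 0.28 kg, lying on the bench knob up. Origin at the centre of the hub's underside. Hub 36 x 36 x 30 mm high, with a 17 mm square bore right through, sides along x and y (1.5 mm play a side; fits in any quarter turn). A flat arm, 18 mm wide, 8 mm thick, top flush with the hub's, runs along +x to x = 80 mm. Seated, its underside lies 106 mm above the bench.
- crank_knob (a point): middle of the crank's upright wooden knob, 70 mm from the hub's axis, 55 mm above the hub's underside. 22 mm thick, 46 mm high (31 to 77 mm above the underside); it spins freely on its pin, so it may be held and led round without turning the gripper. Left over the wound spool, it hinders taking that spool from above.
- spool_w: spool of old fishing line: white plastic eight-sided flanges 68 mm across flats (74 over corners), 22 mm thick over all, 17 mm bore, 90 g. Origin at its centre, y along its axle (level when it stands on edge). On the arbor at the start, loose (1.5 mm play); slides off along the station's +y, free after about 35 mm.
- spool_1: spool of old fishing line: white plastic eight-sided flanges 68 mm across flats (74 over corners), 22 mm thick over all, 17 mm bore, 90 g. Origin at its centre, y along its axle (level when it stands on edge). Starts on edge on the bench; may be absent.
- spool_2: spool of old fishing line: white plastic eight-sided flanges 68 mm across flats (74 over corners), 22 mm thick over all, 17 mm bore, 90 g. Origin at its centre, y along its axle (level when it stands on edge). Starts on edge on the bench; may be absent.
- spool_3: spool of old fishing line: white plastic eight-sided flanges 68 mm across flats (74 over corners), 22 mm thick over all, 17 mm bore, 90 g. Origin at its centre, y along its axle (level when it stands on edge). Starts on edge on the bench; may be absent.
- spool_4: spool of old fishing line: white plastic eight-sided flanges 68 mm across flats (74 over corners), 22 mm thick over all, 17 mm bore, 90 g. Origin at its centre, y along its axle (level when it stands on edge). Starts on edge on the bench; may be absent.
- rack: slotted wooden rack, fixed, 246 (x) x 100 (y) x 39 mm high. Origin at the centre of its underside. Five slots, 27 mm wide, 77 mm long, at x = -94, -47, 0, 47, 94 mm; a spool stands in one with its axle along the rack's x. Slot floors 12 mm above the bench; dividers 20 mm thick with round tops, 39 mm above the bench; end lips 22 mm high. A spool fully home has its centre 46 mm above the bench.
- mug: white mug, 76 mm across, 85 mm high, origin at the centre of its underside; leave alone.
- jar: glass jar with steel lid, 60 mm across, 75 mm high, origin at the centre of its underside; leave alone.
Not all that is in view belongs to the job. Of the things shaped like the crank, the steel one is meant.

How it is judged:
By the outcome, as a careful person would: the job done as asked, in the order asked, and still so for the second after the job is handed in, with the robot touching nothing.
Of spool_1, spool_2, spool_3, spool_4 only 2 to 4 are there at a start; the rules pass over those that are not, and their reading is None.
At some moment in a run one of crank may be knocked a few centimetres aside while the robot is not near it.
It also fails if it takes over 210 s, if anything falls off the work surface, if the arm or the gripper's body presses on something with over 40 N, if the wrist force passes 120 N, or if a joint passes its speed limit or range.

## Working session

There is one attempt and no reset: what is moved stays moved. The work goes in short steps, Python scripts to look and compute and a shell command to move; the robot and the scene stay as the last step left them, time stands still between calls to the robot, and variables do not carry over. Pictures are saved under pics/ and viewed, about 12 in all and at most 16, crops included, and the job is handed in when it is done.

```bash
mkdir -p pics; cat > h.py <<'E'
import numpy as np, cv2
from scipy.spatial.transform import Rotation as R
from plant import robot
def snap(n):
    info=robot.camera_info(n); p,d=robot.read_camera(n); return p,d,info
def pts(d,info):
    f=240/np.tan(np.radians(info['vertical_fov'])/2)
    v,u=np.mgrid[0:480,0:640]
    X=np.stack([(u-info['cx'])/f*d,-(v-info['cy'])/f*d,-d],-1)
    T=np.array(info['cam_to_world']); return X@T[:3,:3].T+T[:3,3]
def save(n,p): cv2.imwrite('pics/'+n+'.png',cv2.cvtColor(p,cv2.COLOR_RGB2BGR))
E
python3 - <<'E'
from h import *
print(robot.read_state())
ims=[]
for n in ('top','side','wrist'):
    p,d,i=snap(n); np.savez('/tmp/'+n,p=p,d=d); print(n,i); save(n+'0',p); print((d>0).mean())
E
```

```text
{'t': 0.0, 'q': array([-1.42240520e+00,  1.31181533e-01,  1.48929972e+00, -4.81519904e-05,
        1.52298702e+00, -8.53975326e-02]), 'dq': array([-0.00038811,  0.00059268,  0.00131   , -0.0017539 , -0.0002201 ,
        0.00014733]), 'joint_torque': array([ 1.40917015e-03, -5.59834850e+01, -4.91755807e+01,  7.68764759e-02,
        3.49477027e-02, -1.60077325e-04]), 'tool_pos': array([ 0.13890926, -0.58304917,  0.19026411]), 'orientation': array([-3.11829245e+00, -3.66183793e-01,  1.68190630e-04]), 'force': array([-0.33138799, -0.52206694,  0.00551603]), 'wrist_torque': array([-0.00550145,  0.06004263,  0.02196197]), 'opening': 0.09312365541098704}
top {'vertical_fov': 42.42425303833314, 'cx': 315.6846937883687, 'cy': 241.36253759143344, 'cam_to_world': array([[-0.01002393,  0.98054142, -0.19605624,  0.3142575 ],
       [-0.99994047, -0.00898429,  0.00619141,  0.0436538 ],
       [ 0.00430951,  0.19610663,  0.98057311,  1.26116811],
       [ 0.        ,  0.        ,  0.        ,  1.        ]])}
0.9959309895833334
side {'vertical_fov': 48.521846546408284, 'cx': 322.6645103876783, 'cy': 250.0444968385415, 'cam_to_world': array([[-0.85652746,  0.31150108, -0.41149458,  0.10609407],
       [-0.51609042, -0.52217333,  0.67895927,  0.73944838],
       [-0.00337495,  0.79391567,  0.60801852,  0.76017473],
       [ 0.        ,  0.        ,  0.        ,  1.        ]])}
0.9959440104166667
wrist {'vertical_fov': 69.16899148709669, 'cx': 320.2139294749491, 'cy': 240.43895193583376, 'cam_to_world': array([[ 0.23166278,  0.94094438,  0.24689277,  0.20683683],
       [-0.97279475,  0.2245089 ,  0.05715007, -0.5663522 ],
       [-0.00165458, -0.25341554,  0.9673561 ,  0.38475417],
       [ 0.        ,  0.        ,  0.        ,  1.        ]])}
0.9958268229166667
```

View pics/top0.png

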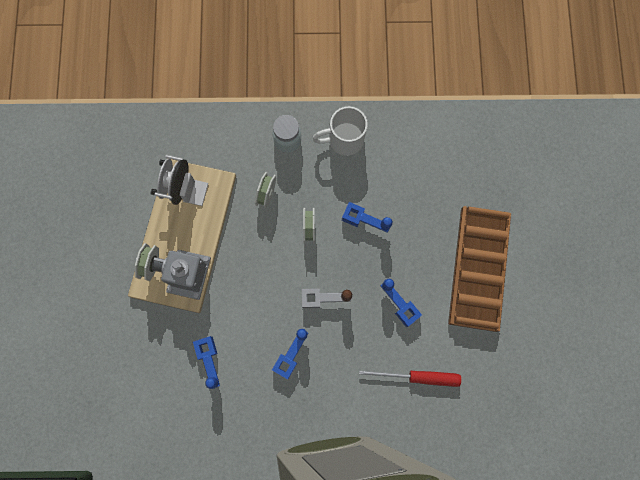

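View pics/side0.png

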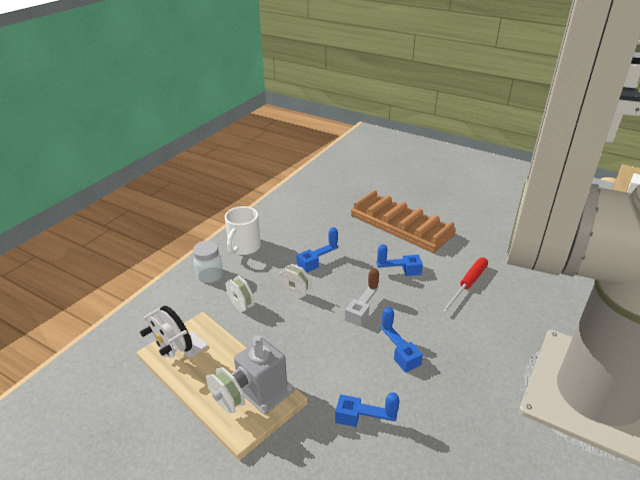

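Top view: the steel crank has its hub at (311,298) and a brown knob at (347,295). The look-alikes are blue, with hubs at (354,214), (407,313), (287,365) and (206,348). Two bench spools stand at (265,190) and (309,223), and the wound spool is at (147,262). The winder is at (180,270), the reel at (175,180), the rack at (480,270), the mug at (348,130) and the jar at (287,130). I choose the steel one. Next: measure, and make a close crop.

```bash
cat > m.py <<'E'
from h import *
def load(n):
    z=np.load('/tmp/%s.npz'%n); i=robot.camera_info(n); return z['p'],z['d'],i,pts(z['d'],i)
p,d,i,P=load('top')
hsv=cv2.cvtColor(p,cv2.COLOR_RGB2HSV)
def rect(mask,name):
    q=P[mask]; 
    (c,s,a)=cv2.minAreaRect((q[:,:2]*1000).astype(np.float32)); print(name,len(q),np.round(c,1),np.round(s,1),round(a,1),'z',np.round(np.percentile(q[:,2]*1000,[2,50,98]),1))
def box(u0,v0,u1,v1):
    m=np.zeros((480,640),bool); m[v0:v1,u0:u1]=1; return m
Z=P[...,2]*1000
rect(box(440,195,525,340)&(Z>15)&(Z<60),'rack')
rect(box(440,195,525,340)&(Z>34)&(Z<60),'rackhi')
wood=(hsv[...,1]>60)&(hsv[...,0]>10)&(hsv[...,0]<28)
rect(box(120,140,245,320)&wood&(Z>12)&(Z<24),'board')
rect(box(150,235,225,310)&(Z>94)&(Z<104),'case')
rect(box(150,235,225,310)&(Z>135),'shaft')
rect(box(130,230,165,290)&(Z>90),'spool_w')
rect(box(295,280,328,315)&(Z>20)&(Z<40),'hub')
rect(box(295,280,360,315)&(Z>20)&(Z<36),'hub+arm')
rect(box(330,280,360,315)&(Z>65),'knob')
for n,b in (('sA',(250,165,280,215)),('sB',(298,200,322,248))):
    rect(box(*b)&(Z>35),n); rect(box(*b)&(Z>60),n+' top')
rect(box(325,95,372,160)&(Z>70),'mug'); rect(box(270,110,305,165)&(Z>65),'jar')
# anything else raised
m=((Z>12)&(np.abs(P[...,1])<.8)).astype(np.uint8)
n,l,s,c=cv2.connectedComponentsWithStats(m)
for k in range(1,n):
    if s[k,4]>25: print(s[k],np.round(np.median(P[l==k],0)*1000))
E
python3 m.py; python3 - <<'E'
import cv2
a=cv2.imread('pics/top0.png')
A=cv2.resize(a[235:330,120:365],None,fx=3.2,fy=3.2,interpolation=2)
cv2.imwrite('pics/crop1.png',A)
E
```

```text
rack 3744 [ 506.2 -298.8] [102.5 247.2] 80.5 z [15.4 33.6 42.3]
rackhi 1802 [ 505.9 -298.4] [ 85.7 239.3] 80.7 z [34.2 37.8 43.2]
board 6106 [582.8 309.4] [150.5 300.2] 76.5 z [12.8 17.4 22.3]
case 846 [500.8 309.8] [98.1 61.9] 74.4 z [ 94.5  99.  103.6]
shaft 53 [404.4 172.7] [314.6  12.6] 52.8 z [ 135.5  141.  1261.2]
spool_w 523 [433.3 204.2] [393.9  67.6] 63.2 z [ 90.4 100.4 756.6]
hub 335 [446.2  39.4] [35.7 50.4] 0.5 z [23.7 29.5 34.2]
hub+arm 461 [446.9  16.6] [35.6 96.3] 1.3 z [23.8 29.4 34. ]
knob 95 [387.6  12.4] [ 19.8 158.3] 59.8 z [  67.    74.1 1261.2]
sA 391 [504.9 106.7] [398.4  51.1] 11.0 z [37.9 58.3 72.1]
sA top 167 [500.2 102.8] [388.2  40.4] 11.7 z [  60.2   64.  1261.2]
sB 329 [469.9  52.3] [ 20.2 311.2] 89.5 z [42.4 59.3 71.1]
sB top 146 [465.2  51.6] [ 19.9 301.8] 89.7 z [ 60.2  63.7 191.5]
mug 415 [576.2  22.8] [ 81.2 519.3] 76.6 z [  70.4   82.3 1261.2]
jar 541 [564.5  82.9] [503.9  51.3] 3.1 z [67.6 74.6 79.6]
[ 313  107   54   48 1238] [781. -26.  58.]
[272 115  29  37 849] [779.  94.  72.]
[  128   155   109   158 10553] [579. 303.  20.]
[255 172  21  37 462] [662. 138.  56.]
[342 202  50  31 618] [605. -62.  30.]
[ 449  206   63  126 4742] [ 505. -295.   26.]
[303 208  11  36 338] [587.  51.  59.]
[380 279  42  48 630] [ 431. -131.   30.]
[302 289  50  19 592] [446.  26.  30.]
[272 329  36  51 595] [332.  87.  30.]
[193 336  27  54 659] [328. 247.  30.]
[359 371 102  16 789] [ 289. -185.   22.]
[ 277  437  178   43 5391] [205.   1. 504.]
[  0 470  92  10 764] [120. 533.  54.]
```

View pics/crop1.png

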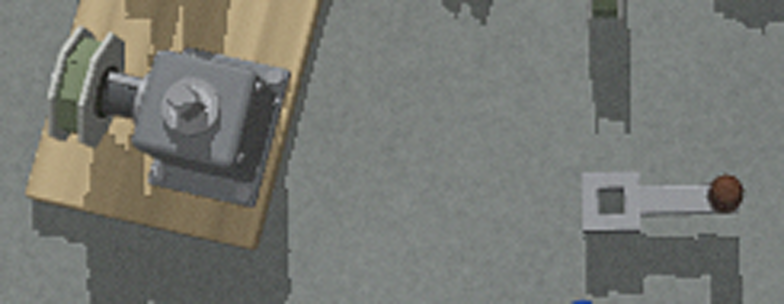

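The close crop shows the bare-steel crank with its square bore at crop (612,200) and the tapered shaft top at crop (188,105). The shaft's square angle is still unclear, so I'll look from the wrist. First I'll clean up the numbers.

```bash
sed -i 's/    q=P\[mask\]; /    q=P[mask\&(d>0)]; q=q[q[:,0]>.25]/' m.py; python3 m.py | head -18
cat >> h.py <<'E'
def go(x,y,z,yaw=None,n=None):
    """target in mm, yaw (deg, of tool y axis in world, mod 180); prints tool-axis delta"""
    s=robot.read_state(); r=R.from_rotvec(s['orientation']).as_matrix(); p=s['tool_pos']*1000
    a=np.degrees(np.arctan2(r[1,1],r[0,1])); print('t',round(s['t'],2),'tcp',p.round(1),'tooly yaw',round(a,1),'tilt',r[:,2].round(3),'F',s['force'].round(1),'op',round(s['opening']*1000,1),'q6',s['q'][5].round(2))
    if x is None: return
    dy=0
    if yaw is not None: dy=(yaw-a+90)%180-90
    r2=R.from_rotvec([0,0,np.radians(dy)]).as_matrix()@r
    dlt=np.array([x,y,z])-p
    print('turn: twist z total',round(-np.radians(dy),3),' THEN shift in turned tool',(r2.T@dlt).round(1),' shift unturned',(r.T@dlt).round(1))
E
python3 - <<'E'
from h import *
print(R.from_rotvec(robot.read_state()['orientation']).as_matrix().round(3))
go(440,40,330,-90)
z=np.load('/tmp/wrist.npz');i=robot.camera_info('wrist');P=pts(z['d'],i)
m=((P[...,2]>.012)&(z['d']>0)).astype(np.uint8);n,l,s,c=cv2.connectedComponentsWithStats(m)
for k in range(1,n):
    if s[k,4]>80: print(s[k],np.round(np.median(P[l==k],0)*1000))
E
```

```text
rack 3744 [ 506.2 -298.8] [102.5 247.2] 80.5 z [15.4 33.6 42.3]
rackhi 1802 [ 505.9 -298.4] [ 85.7 239.3] 80.7 z [34.2 37.8 43.2]
board 6106 [582.8 309.4] [150.5 300.2] 76.5 z [12.8 17.4 22.3]
case 846 [500.8 309.8] [98.1 61.9] 74.4 z [ 94.5  99.  103.6]
shaft 37 [496.7 294.4] [11.2 10.4] 38.2 z [135.4 140.3 144.5]
spool_w 512 [511.  348.1] [58.6 68.9] 82.7 z [ 90.4 100.2 111.5]
hub 335 [446.2  39.4] [35.7 50.4] 0.5 z [23.7 29.5 34.2]
hub+arm 461 [446.9  16.6] [35.6 96.3] 1.3 z [23.8 29.4 34. ]
knob 92 [446.5 -21.5] [19.3 19.5] 89.9 z [67.  73.7 79.4]
sA 384 [667.4 138.8] [23.  67.7] 71.2 z [37.9 58.  70.2]
sA top 160 [669.8 138. ] [23.1 44.4] 71.5 z [60.2 63.8 71.7]
sB 326 [592.2  51.1] [20.2 66.6] 89.5 z [42.4 59.2 70. ]
sB top 143 [593.7  51. ] [19.9 44.8] 89.5 z [60.2 63.7 71.5]
mug 405 [789.9 -31.7] [74.5 77.3] 55.2 z [70.4 82.1 88.7]
jar 538 [789.3  95.2] [54. 51.] 0.5 z [67.5 74.6 79.3]
[ 313  107   54   48 1238] [781. -26.  58.]
[272 115  29  37 849] [779.  94.  72.]
[  128   155   109   158 10553] [579. 303.  20.]
[[ 0.973  0.232 -0.   ]
 [ 0.232 -0.973  0.001]
 [ 0.    -0.001 -1.   ]]
t 0.15 tcp [ 139.  -583.2  190.5] tooly yaw -76.6 tilt [-0.     0.001 -1.   ] F [0.  0.1 0.2] op 92.9 q6 -0.09
turn: twist z total 0.234  THEN shift in turned tool [ 301.1 -623.4 -138.6]  shift unturned [ 437.3 -536.7 -138.7]
[     0    253    640    227 116916] [ 159. -581.  321.]
```

```bash
R='{"translation":[0,0,-8],"twist":[0,0,-0.134],"grip":1}'
python3 -m pendant '[{"translation":[0,0,-5],"twist":[0,0,-0.134],"grip":1},{"translation":[0,0,-5],"twist":[0,0,-0.134],"grip":1},{"translation":[0,0,-5],"twist":[0,0,-0.134],"grip":1},{"translation":[0,0,-5],"twist":[0,0,-0.134],"grip":1},{"translation":[0,0,-5],"twist":[0,0,-0.134],"grip":1},{"translation":[0,0,-5],"twist":[0,0,-0.134],"grip":1},{"translation":[0,0,-5],"twist":[0,0,-0.134],"grip":1},{"translation":[0,0,-5],"twist":[0,0,-0.134],"grip":1},{"translation":[0,0,-5],"twist":[0,0,-0.134],"grip":1},{"translation":[0,0,-5],"twist":[0,0,-0.134],"grip":1}]' 10
python3 -c "
from h import *
go(497,294,240,0)"
```

```text
t: 1.15
tool_pos: [0.1385, -0.5801, 0.2364]
orientation: [-2.153, -2.274, -0.012]
force: [-0.9, -0.4, -0.1]
opening: 0.0928
t 1.15 tcp [ 138.5 -580.1  236.4] tooly yaw 3.1 tilt [-0.002  0.012 -1.   ] F [-0.9 -0.4 -0.1] op 92.8 q6 -1.48
turn: twist z total 0.055  THEN shift in turned tool [874.1 358.5   6.5]  shift unturned [853.2 405.7   6.2]
```

```bash
python3 -m pendant '[{"translation":[40,36,0],"twist":[0,0,0.055],"grip":1},{"translation":[40,36,0],"twist":[0,0,0],"grip":1},{"translation":[40,36,0],"twist":[0,0,0],"grip":1},{"translation":[40,36,0],"twist":[0,0,0],"grip":1},{"translation":[40,36,0],"twist":[0,0,0],"grip":1},{"translation":[40,36,0],"twist":[0,0,0],"grip":1},{"translation":[40,36,0],"twist":[0,0,0],"grip":1},{"translation":[40,36,0],"twist":[0,0,0],"grip":1},{"translation":[40,36,0],"twist":[0,0,0],"grip":1},{"translation":[40,36,0],"twist":[0,0,0],"grip":1}]' 
python3 -m pendant '[{"translation":[45,0,0],"twist":[0,0,0],"grip":1},{"translation":[45,0,0],"twist":[0,0,0],"grip":1},{"translation":[45,0,0],"twist":[0,0,0],"grip":1},{"translation":[45,0,0],"twist":[0,0,0],"grip":1},{"translation":[45,0,0],"twist":[0,0,0],"grip":1},{"translation":[45,0,0],"twist":[0,0,0],"grip":1},{"translation":[45,0,0],"twist":[0,0,0],"grip":1},{"translation":[45,0,0],"twist":[0,0,0],"grip":1},{"translation":[45,0,0],"twist":[0,0,0],"grip":1},{"translation":[45,0,0],"twist":[0,0,0],"grip":1}]' 
python3 -c "
from h import *
go(497,294,240,0)"
```

```text
t: 2.15
tool_pos: [0.4681, -0.2018, 0.2371]
orientation: [-2.215, -2.21, -0.012]
force: [1.1, -1.5, 0.6]
opening: 0.0933
t: 3.15
tool_pos: [0.4669, 0.2672, 0.2409]
orientation: [-2.211, -2.208, -0.01]
force: [1.6, 1.0, 0.4]
opening: 0.093
t 3.15 tcp [466.9 267.2 240.9] tooly yaw -0.1 tilt [-0.007  0.016 -1.   ] F [1.6 1.  0.4] op 93.0 q6 0.41
turn: twist z total -0.001  THEN shift in turned tool [26.8 30.2  1.1]  shift unturned [26.8 30.1  1.1]
```

```bash
cat >> h.py <<'E'
_go=go
def go(x,y,z,yaw=None):
    _go(x,y,z,yaw)
    r=R.from_rotvec(robot.read_state()['orientation']).as_matrix()
    c=np.cross(r.T@r[:,2], r.T@np.array([0,0,-1.])); print('tilt fix twist',c.round(3))
E
python3 - <<'E'
from h import *
p,d,i=snap('wrist'); save('w1',p); np.savez('/tmp/w1',p=p,d=d); P=pts(d,i); 
m=(P[...,2]>.134)&(P[...,2]<.15)&(d>0)&(np.hypot(P[...,0]-.497,P[...,1]-.294)<.02)
q=P[m]*1000; print(len(q),q.mean(0),cv2.minAreaRect(q[:,:2].astype(np.float32)))
m=(P[...,2]>.1395)&(P[...,2]<.15)&(d>0)&(np.hypot(P[...,0]-.497,P[...,1]-.294)<.02)
q=P[m]*1000; print(len(q),q.mean(0),cv2.minAreaRect(q[:,:2].astype(np.float32)))
v,u=np.nonzero(m); print(u.mean(),v.mean())
u,v=int(u.mean()),int(v.mean()); c=p[max(0,v-60):v+60,max(0,u-70):u+70]
b=np.hstack([cv2.resize(p,(400,300)),cv2.resize(c,(350,300))]); save('w1b',b)
go(None,0,0)
E
```

```text
234 [495.84087421 297.01665702 140.11899561] ((496.36737060546875, 296.2818298339844), (13.589527130126953, 13.571527481079102), 41.55842590332031)
141 [495.96375059 296.70663873 142.35922277] ((496.1396179199219, 296.5627746582031), (10.150543212890625, 10.50541877746582), 40.52613067626953)
355.8085106382979 201.72340425531914
t 3.2 tcp [465.6 273.4 240.5] tooly yaw 0.1 tilt [-0.008  0.02  -1.   ] F [-4.8  1.2 -0.1] op 92.8 q6 0.42
tilt fix twist [-0.008 -0.02  -0.   ]
```

View pics/w1b.png

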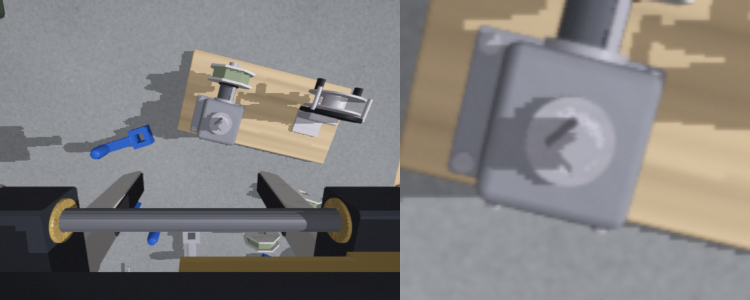

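The wrist view shows the bare shaft at about (356,202), its square standing about 41° to world x; the top view gave 38°. I'll use 40°, with the centre near (496.6, 294.6). Moving to the crank.

```bash
python3 -m pendant '[{"translation":[-23,-2,5],"twist":[-0.008,-0.02,0],"grip":1},{"translation":[-23,-2,5],"twist":[0,0,0],"grip":1},{"translation":[-23,-2,5],"twist":[0,0,0],"grip":1},{"translation":[-23,-2,5],"twist":[0,0,0],"grip":1},{"translation":[-23,-2,5],"twist":[0,0,0],"grip":1},{"translation":[-23,-2,5],"twist":[0,0,0],"grip":1},{"translation":[-23,-2,5],"twist":[0,0,0],"grip":1},{"translation":[-23,-2,5],"twist":[0,0,0],"grip":1},{"translation":[-23,-2,5],"twist":[0,0,0],"grip":1},{"translation":[0,0,5],"twist":[0,0,0],"grip":1}]' 
cat > crank.py <<'E'
from h import *
for n in ('wrist','top'):
    p,d,i=snap(n); P=pts(d,i)*1000; np.savez('/tmp/c'+n,p=p,d=d)
    hsv=cv2.cvtColor(p,cv2.COLOR_RGB2HSV)
    base=(d>0)&(np.abs(P[...,0]-446)<110)&(np.abs(P[...,1]-20)<110)
    grey=(hsv[...,1]<60)
    h=base&grey&(P[...,2]>24)&(P[...,2]<36); k=base&~grey&((hsv[...,0]<15)|(hsv[...,0]>170))&(P[...,2]>68)&(P[...,2]<84)
    for nm,m in (('hub+arm',h),('knob',k)):
        if m.sum()>20:
            q=P[m][:,:2].astype(np.float32); print(n,nm,len(q),q.mean(0).round(1),[np.round(a,1) for a in cv2.minAreaRect(q)])
E
python3 crank.py; python3 -c "
from h import *
go(446,48.5,160,0)"
```

```text
t: 4.2
tool_pos: [0.4454, 0.064, 0.1851]
orientation: [-2.204, -2.235, 0.007]
force: [0.4, 0.7, 0.4]
opening: 0.093
wrist hub+arm 1679 [446.3  33.1] [array([446.5,  24.7]), array([35.3, 85. ]), np.float64(0.5)]
wrist knob 306 [446.6 -18. ] [array([446.5, -18.5]), array([17.9, 17. ]), np.float64(44.0)]
top hub+arm 120 [446.5  12.4] [array([447.2,  13.5]), array([30. , 16.6]), np.float64(89.6)]
t 4.3 tcp [445.   65.9 184.5] tooly yaw 0.8 tilt [-0.006 -0.    -1.   ] F [ 0.4  0.9 -0.1] op 93.4 q6 0.02
turn: twist z total 0.015  THEN shift in turned tool [-17.4   1.2  24.5]  shift unturned [-17.4   0.9  24.5]
tilt fix twist [-0.006  0.    -0.   ]
```

```bash
python3 -m pendant '[{"translation":[-17,1,0],"twist":[-0.006,0,0.015],"grip":1},{"translation":[0,0,15],"twist":[0,0,0],"grip":1},{"translation":[0,0,15],"twist":[0,0,0],"grip":1},{"translation":[0,0,15],"twist":[0,0,0],"grip":1},{"translation":[0,0,15],"twist":[0,0,0],"grip":1},{"translation":[0,0,15],"twist":[0,0,0],"grip":1},{"translation":[0,0,15],"twist":[0,0,0],"grip":1},{"translation":[0,0,15],"twist":[0,0,0],"grip":1},{"translation":[0,0,15],"twist":[0,0,0],"grip":1},{"translation":[0,0,10],"twist":[0,0,0],"grip":1}]' 
python3 -c "
from h import *
go(446.4,49,6,0)"
```

```text
t: 5.3
tool_pos: [0.4432, 0.0597, 0.0419]
orientation: [-2.206, -2.227, 0.001]
force: [-0.3, 0.7, -0.3]
opening: 0.0927
t 5.3 tcp [443.2  59.7  41.9] tooly yaw 0.5 tilt [-0.005  0.004 -1.   ] F [-0.3  0.7 -0.3] op 92.7 q6 0.0
turn: twist z total 0.009  THEN shift in turned tool [-10.9   3.4  35.8]  shift unturned [-10.9   3.3  35.8]
tilt fix twist [-0.005 -0.004 -0.   ]
```

```bash
python3 -m pendant '[{"translation":[-6,2,4],"twist":[-0.005,-0.004,0.009],"grip":1},{"translation":[-5,1,5],"twist":[0,0,0],"grip":1},{"translation":[0,0,6],"twist":[0,0,0],"grip":1},{"translation":[0,0,6],"twist":[0,0,0],"grip":1},{"translation":[0,0,6],"twist":[0,0,0],"grip":1},{"translation":[0,0,6],"twist":[0,0,0],"grip":1},{"translation":[0,0,2],"twist":[0,0,0],"grip":1},{"translation":[0,0,0],"twist":[0,0,0],"grip":-0.3},{"translation":[0,0,0],"twist":[0,0,0],"grip":-0.6},{"translation":[0,0,0],"twist":[0,0,0],"grip":-1}]' 
python3 -m pendant '[{"translation":[0,0,0],"twist":[0,0,0],"grip":-1},{"translation":[0,0,0],"twist":[0,0,0],"grip":-1},{"translation":[0,0,0],"twist":[0,0,0],"grip":-1},{"translation":[0,0,0],"twist":[0,0,0],"grip":-1},{"translation":[0,0,0],"twist":[0,0,0],"grip":-1},{"translation":[0,0,0],"twist":[0,0,0],"grip":-1},{"translation":[0,0,0],"twist":[0,0,0],"grip":-1},{"translation":[0,0,0],"twist":[0,0,0],"grip":-1},{"translation":[0,0,0],"twist":[0,0,0],"grip":-1},{"translation":[0,0,0],"twist":[0,0,0],"grip":-1}]'  40
python3 -c "
from h import *
go(446.4,49,200,0)"
```

```text
t: 6.3
tool_pos: [0.446, 0.0491, 0.003]
orientation: [-2.22, -2.222, 0.0]
force: [0.6, 0.1, 0.3]
opening: 0.0737
t: 7.3
tool_pos: [0.4468, 0.0491, 0.0039]
orientation: [2.22, 2.222, 0.001]
force: [-0.0, 0.1, 0.7]
opening: 0.0005
t 7.3 tcp [446.8  49.1   3.9] tooly yaw 0.1 tilt [ 0.001  0.    -1.   ] F [-0.   0.1  0.7] op 0.5 q6 -0.01
turn: twist z total 0.001  THEN shift in turned tool [-1.000e-01 -3.000e-01 -1.961e+02]  shift unturned [-1.000e-01 -3.000e-01 -1.961e+02]
tilt fix twist [ 0.001 -0.     0.   ]
```

The fingers shut on nothing, so the crank was probably knocked aside. Looking.

```bash
python3 crank.py; python3 - <<'E'
from h import *
z=np.load('/tmp/cwrist.npz'); y=np.load('/tmp/ctop.npz')
save('w2',np.hstack([cv2.resize(z['p'],(400,300)),cv2.resize(y['p'][200:380,200:440],(400,300))]))
E
```

```text
wrist hub+arm 1959 [445.2  54.8] [array([407.2,  33.6]), array([ 83.6, 105.8]), np.float64(81.4)]
```

View pics/w2.png

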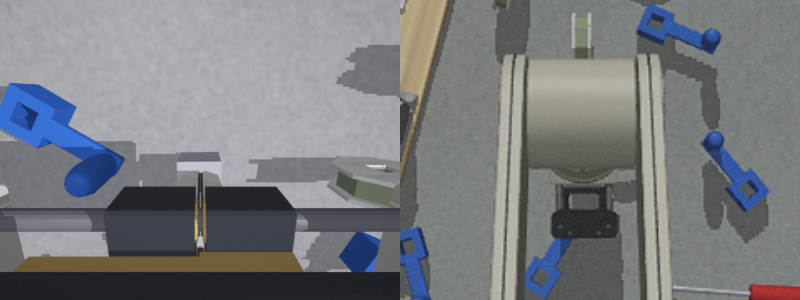

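```bash
python3 -m pendant '[{"translation":[0,0,0],"twist":[0,0,0],"grip":1},{"translation":[0,0,0],"twist":[0,0,0],"grip":1},{"translation":[0,0,0],"twist":[0,0,0],"grip":1},{"translation":[0,0,0],"twist":[0,0,0],"grip":1},{"translation":[0,0,0],"twist":[0,0,0],"grip":1},{"translation":[0,0,0],"twist":[0,0,0],"grip":1},{"translation":[0,0,0],"twist":[0,0,0],"grip":1},{"translation":[0,0,0],"twist":[0,0,0],"grip":1},{"translation":[0,0,0],"twist":[0,0,0],"grip":1},{"translation":[0,0,-5],"twist":[0,0,0],"grip":1}]'
python3 -m pendant '[{"translation":[0,0,-20],"twist":[0,0,0],"grip":1},{"translation":[0,0,-20],"twist":[0,0,0],"grip":1},{"translation":[0,0,-20],"twist":[0,0,0],"grip":1},{"translation":[0,0,-20],"twist":[0,0,0],"grip":1},{"translation":[0,0,-20],"twist":[0,0,0],"grip":1},{"translation":[0,0,-20],"twist":[0,0,0],"grip":1},{"translation":[0,0,-20],"twist":[0,0,0],"grip":1},{"translation":[0,0,-20],"twist":[0,0,0],"grip":1},{"translation":[0,0,-20],"twist":[0,0,0],"grip":1},{"translation":[0,0,0],"twist":[0,0,0],"grip":1}]'
python3 crank.py;python3 - <<'E'
from h import *
z=np.load('/tmp/cwrist.npz'); save('w3',cv2.resize(z['p'],(480,360)))
go(446.4,49,200,0)
E
```

```text
t: 8.4
tool_pos: [0.4461, 0.0492, 0.0084]
orientation: [-2.22, -2.222, 0.0]
force: [-0.2, 0.7, -0.1]
opening: 0.0757
t: 9.4
tool_pos: [0.4455, 0.0491, 0.1993]
orientation: [2.22, 2.222, 0.001]
force: [1.0, -0.1, -0.1]
opening: 0.0932
wrist hub+arm 1666 [462.8  57.7] [array([428.9,  47.9]), array([103.9,  86.4]), np.float64(2.6)]
wrist knob 304 [465.6   7.2] [array([465.6,   6.4]), array([18.1, 17.3]), np.float64(53.9)]
t 9.5 tcp [444.   49.1 196. ] tooly yaw 0.1 tilt [-0.003  0.001 -1.   ] F [-0.7 -0.8 -0.9] op 92.6 q6 -0.01
turn: twist z total 0.001  THEN shift in turned tool [-0.1  2.4 -4. ]  shift unturned [-0.1  2.4 -4. ]
tilt fix twist [-0.003 -0.001 -0.   ]
```

View pics/w3.png

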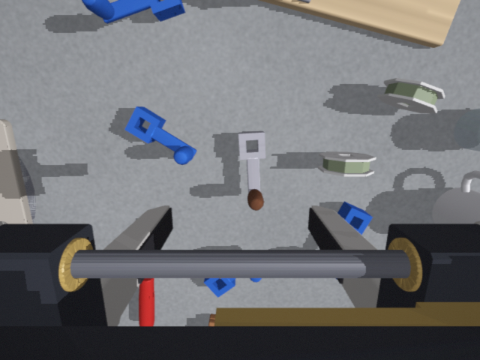

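The crank has been knocked about 3 cm towards +x and +y: hub at (252,146) and knob at (256,200) in the 480-wide view. Re-measuring from the same frame.

```bash
python3 - <<'E'
from h import *
z=np.load('/tmp/cwrist.npz'); i=robot.camera_info('wrist'); P=pts(z['d'],i)*1000
hsv=cv2.cvtColor(z['p'],cv2.COLOR_RGB2HSV)
m=np.zeros((480,640),bool); m[160:300,300:375]=1
m&=(P[...,2]>20)&(P[...,2]<40)&(hsv[...,1]<60)
q=P[m][:,:2].astype(np.float32); r=cv2.minAreaRect(q); print(len(q),r,cv2.boxPoints(r).round(1))
h=q[q[:,1]>r[0][1]+12]; print(cv2.minAreaRect(h), h.min(0),h.max(0))
E
```

```text
1679 ((461.1131591796875, 49.455718994140625), (35.928802490234375, 86.15798950195312), 3.420870542526245) [[440.6  91.4]
 [445.8   5.4]
 [481.6   7.5]
 [476.5  93.5]]
((459.4561767578125, 76.71589660644531), (35.93914794921875, 31.456544876098633), 3.273972511291504) [440.7747    61.456867] [477.622     93.322174]
```

```bash
python3 -m pendant '[{"translation":[8,5,10],"twist":[0,0,-0.03],"grip":1},{"translation":[8,5,15],"twist":[0,0,-0.03],"grip":1},{"translation":[8,5,15],"twist":[0,0,0],"grip":1},{"translation":[0,0,15],"twist":[0,0,0],"grip":1},{"translation":[0,0,15],"twist":[0,0,0],"grip":1},{"translation":[0,0,15],"twist":[0,0,0],"grip":1},{"translation":[0,0,15],"twist":[0,0,0],"grip":1},{"translation":[0,0,15],"twist":[0,0,0],"grip":1},{"translation":[0,0,15],"twist":[0,0,0],"grip":1},{"translation":[0,0,0],"twist":[0,0,0],"grip":1}]' 
python3 -c "
from h import *
go(459.7,74.7,4,3.4)"
```

```text
t: 10.5
tool_pos: [0.4455, 0.0788, 0.0392]
orientation: [-2.118, -2.29, 0.031]
force: [-1.0, -1.2, -0.5]
opening: 0.0933
t 10.5 tcp [445.5  78.8  39.2] tooly yaw 4.5 tilt [-0.029  0.001 -1.   ] F [-1.  -1.2 -0.5] op 93.3 q6 -0.02
turn: twist z total 0.019  THEN shift in turned tool [-5.1 14.9 34.7]  shift unturned [-5.3 14.8 34.7]
tilt fix twist [-0.029 -0.003  0.   ]
```

```bash
python3 -m pendant '[{"translation":[-2,5,0],"twist":[-0.015,-0.002,0.01],"grip":1},{"translation":[-2,5,0],"twist":[-0.014,-0.001,0.009],"grip":1},{"translation":[-1,5,5],"twist":[0,0,0],"grip":1},{"translation":[0,0,6],"twist":[0,0,0],"grip":1},{"translation":[0,0,6],"twist":[0,0,0],"grip":1},{"translation":[0,0,6],"twist":[0,0,0],"grip":1},{"translation":[0,0,6],"twist":[0,0,0],"grip":1},{"translation":[0,0,4],"twist":[0,0,0],"grip":1},{"translation":[0,0,0],"twist":[0,0,0],"grip":1},{"translation":[0,0,0],"twist":[0,0,0],"grip":1}]' 
python3 -c "
from h import *
go(459.7,74.7,4,3.4)"
```

```text
t: 11.5
tool_pos: [0.4622, 0.0751, 0.0027]
orientation: [2.154, 2.285, 0.001]
force: [-0.3, 0.5, 0.2]
opening: 0.0925
t 11.5 tcp [462.2  75.1   2.7] tooly yaw 3.4 tilt [ 0.002 -0.    -1.   ] F [-0.3  0.5  0.2] op 92.5 q6 -0.01
turn: twist z total -0.0  THEN shift in turned tool [-0.3 -2.5 -1.3]  shift unturned [-0.3 -2.5 -1.3]
tilt fix twist [0.002 0.    0.   ]
```

```bash
python3 -m pendant '[{"translation":[0,-2,-1],"twist":[0,0,0],"grip":-1},{"translation":[0,0,0],"twist":[0,0,0],"grip":-1},{"translation":[0,0,0],"twist":[0,0,0],"grip":-1},{"translation":[0,0,0],"twist":[0,0,0],"grip":-1},{"translation":[0,0,0],"twist":[0,0,0],"grip":-1},{"translation":[0,0,0],"twist":[0,0,0],"grip":-1},{"translation":[0,0,0],"twist":[0,0,0],"grip":-1},{"translation":[0,0,0],"twist":[0,0,0],"grip":-1},{"translation":[0,0,0],"twist":[0,0,0],"grip":-1},{"translation":[0,0,0],"twist":[0,0,0],"grip":-1}]'  40
python3 -c "
from h import *
go(459.7,74.7,4,3.4)"
```

```text
t: 12.5
tool_pos: [0.4609, 0.075, 0.0049]
orientation: [2.153, 2.284, 0.004]
force: [0.2, -0.3, 0.4]
opening: 0.0174
t 12.5 tcp [460.9  75.    4.9] tooly yaw 3.4 tilt [ 0.004 -0.    -1.   ] F [ 0.2 -0.3  0.4] op 17.4 q6 -0.01
turn: twist z total -0.0  THEN shift in turned tool [-0.3 -1.2  0.9]  shift unturned [-0.3 -1.2  0.9]
tilt fix twist [0.004 0.    0.   ]
```

```bash
python3 -c "
from h import *
p,d,i=snap('wrist'); save('w4',p[150:400]); p,d,i=snap('side'); save('s4',cv2.resize(p[150:430,200:520],(640,560))); go(None,0,0)"
```

```text
t 12.6 tcp [460.9  75.1   4.9] tooly yaw 3.4 tilt [ 0.004 -0.    -1.   ] F [0.4 0.1 1.2] op 9.7 q6 -0.01
tilt fix twist [0.004 0.    0.   ]
```

View pics/w4.png

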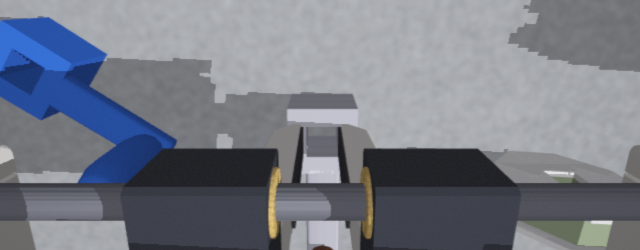

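View pics/s4.png

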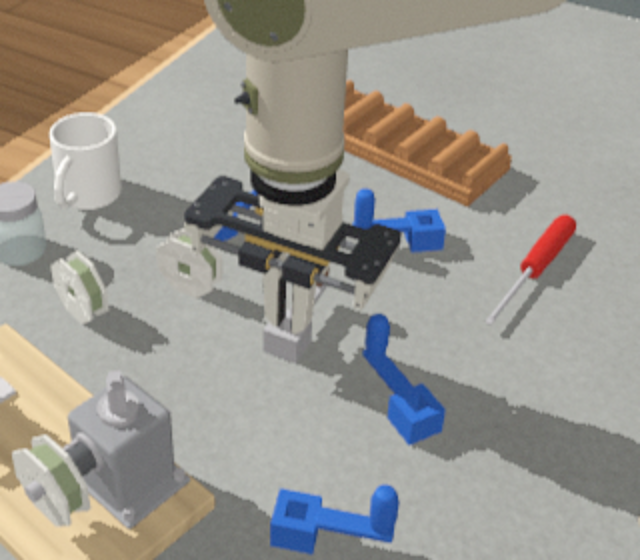

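```bash
python3 -c "
from h import *
for n in ('side','wrist'):
    p,d,i=snap(n); P=pts(d,i)*1000
    hsv=cv2.cvtColor(p,cv2.COLOR_RGB2HSV)
    m=(d>0)&(abs(P[...,0]-460)<40)&(abs(P[...,1]-80)<60)&(P[...,2]>6)&(P[...,2]<36)&(hsv[...,1]<60)
    q=P[m]; print(n,len(q)); 
    for a in range(3): print(np.percentile(q[:,a],[1,10,50,90,99]).round(1))
    m&=P[...,2]>24
    q=P[m][:,:2].astype(np.float32); print('top',cv2.minAreaRect(q),q.min(0),q.max(0))
go(None,0,0)
"
```

```text
side 356
[443.1 444.3 457.3 473.4 479.2]
[23.4 61.8 88.7 93.5 95.2]
[ 6.4  9.7 23.9 31.  34.7]
top ((462.5724182128906, 57.61900329589844), (36.749847412109375, 73.92347717285156), 2.7432498931884766) [442.55524  20.32512] [479.4519    95.119576]
wrist 2906
[443.4 447.6 461.6 474.3 478.4]
[20.9 54.2 87.9 92.7 93.4]
[ 7.  13.8 30.6 31.7 35.2]
top ((463.20880126953125, 56.60729217529297), (35.75732421875, 73.30181121826172), 4.348825454711914) [442.71436   20.073423] [479.38824  93.64175]
t 12.7 tcp [460.9  75.1   4.9] tooly yaw 3.4 tilt [ 0.004 -0.    -1.   ] F [-0.8 -0.   0.3] op 2.6 q6 -0.01
tilt fix twist [ 0.004  0.    -0.   ]
```

```bash
python3 -c "
from h import *
p,d,i=snap('side'); P=pts(d,i)*1000
m=(d>0)&(abs(P[...,0]-461)<60)&(abs(P[...,1]-70)<60)&(P[...,2]>20)&(P[...,2]<110)
for z in range(20,110,8):
    q=P[m&(P[...,2]>=z)&(P[...,2]<z+8)]
    if len(q): print(z,len(q),q.min(0).round(),q.max(0).round())
p2,d2,i2=snap('wrist')
save('w5',np.hstack([cv2.resize(p[250:360,300:420],(400,367)),cv2.resize(p2[210:310,260:380],(400,367))]))
go(None,0,0)
"
```

```text
20 94 [443.  10.  20.] [479.  94.  28.]
28 175 [443.  11.  28.] [480.  95.  36.]
36 39 [445.  13.  36.] [475.  88.  44.]
44 62 [444.  11.  44.] [476.  87.  52.]
52 55 [444.  10.  52.] [474.  89.  60.]
60 62 [443.  70.  60.] [475.  88.  68.]
68 60 [443.  66.  68.] [478.  88.  76.]
76 67 [442.  68.  76.] [478.  89.  84.]
84 58 [441.  70.  84.] [478.  88.  92.]
92 31 [441.  77.  92.] [477.  88.  99.]
100 2 [471.  86. 101.] [472.  88. 102.]
t 12.8 tcp [460.9  75.1   4.9] tooly yaw 3.4 tilt [ 0.004 -0.    -1.   ] F [ 0.9 -0.4 -0.3] op 0.6 q6 -0.01
tilt fix twist [0.004 0.    0.   ]
```

View pics/w5.png

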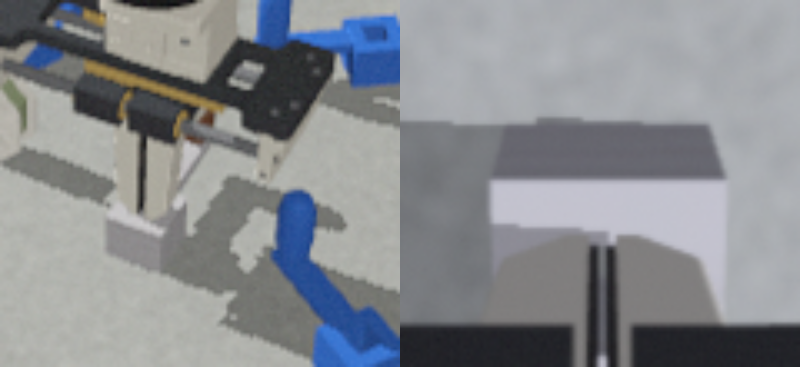

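```bash
python3 -c "
from h import *
p,d,i=snap('wrist'); P=pts(d,i)*1000
for u in (305,314,328,336):
    print(u,[(v,P[v,u].round(0).astype(int).tolist()) for v in range(262,304,4)])
print(i['cam_to_world'][:3,3])
"
```

```text
305 [(262, [452, 90, 31]), (266, [452, 88, 31]), (270, [452, 85, 30]), (274, [452, 83, 31]), (278, [453, 85, 39]), (282, [453, 85, 45]), (286, [453, 85, 49]), (290, [453, 85, 54]), (294, [453, 85, 59]), (298, [454, 111, 122]), (302, [455, 111, 125])]
314 [(262, [456, 90, 31]), (266, [457, 88, 31]), (270, [457, 86, 31]), (274, [457, 85, 34]), (278, [457, 85, 39]), (282, [457, 85, 45]), (286, [457, 85, 50]), (290, [457, 85, 54]), (294, [457, 85, 59]), (298, [457, 85, 63]), (302, [457, 85, 67])]
328 [(262, [464, 91, 31]), (266, [464, 89, 31]), (270, [464, 86, 30]), (274, [464, 85, 34]), (278, [464, 85, 39]), (282, [464, 85, 44]), (286, [463, 86, 51]), (290, [463, 85, 55]), (294, [463, 86, 60]), (298, [460, 112, 122]), (302, [460, 112, 125])]
336 [(262, [468, 91, 31]), (266, [468, 88, 30]), (270, [468, 87, 31]), (274, [468, 84, 31]), (278, [468, 85, 39]), (282, [467, 85, 44]), (286, [467, 85, 49]), (290, [467, 86, 55]), (294, [467, 85, 59]), (298, [462, 112, 123]), (302, [462, 112, 125])]
[0.45572323 0.1458988  0.19923907]
```

```bash
python3 -c "
from h import *
z=np.load('/tmp/cwrist.npz'); d=z['d']; i=robot.camera_info('wrist')
f=240/np.tan(np.radians(i['vertical_fov'])/2)
s=robot.read_state(); r=R.from_rotvec(s['orientation']).as_matrix(); T=np.array(i['cam_to_world'])
P=pts(d,i); Q=(P-s['tool_pos'])@r*1000  # tool coords
m=(d>0)&(d<.26)
q=Q[m]; k=np.argsort(-q[:,2])[:400:40]; print(q[k].round(0))
print(np.histogram(q[:,2],bins=12))
"
```

```text
[[  5. -47. -27.]
 [  3.  47. -29.]
 [  8.  46. -30.]
 [ 10. -50. -31.]
 [ 10. -51. -31.]
 [ 10. -49. -32.]
 [  4.  46. -33.]
 [ -3.  46. -33.]
 [ -2.  47. -34.]
 [  8. -47. -34.]]
(array([29173, 23170, 27198,  5891,  1845,   867,  1072,  1452,  1358,
        1225,   962,   621]), array([-154.65934506, -144.04184337, -133.42434168, -122.80683999,
       -112.1893383 , -101.57183661,  -90.95433492,  -80.33683323,
        -69.71933154,  -59.10182985,  -48.48432816,  -37.86682648,
        -27.24932479]))
```

The fingers stand on top of the hub. In the wrist depth their real tips end about 27 mm short of the reported TCP, and the side view agrees. I'll allow for that: tip z = reported z + 27. Open, go down and grip.

```bash
python3 -m pendant '[{"translation":[0,0,-1],"twist":[0,0,0],"grip":1},{"translation":[0,0,0],"twist":[0,0,0],"grip":1},{"translation":[0,0,0],"twist":[0,0,0],"grip":1},{"translation":[0,0,0],"twist":[0,0,0],"grip":1},{"translation":[0,0,0],"twist":[0,0,0],"grip":1},{"translation":[0,0,0],"twist":[0,0,0],"grip":1},{"translation":[0,0,0],"twist":[0,0,0],"grip":1},{"translation":[0,0,0],"twist":[0,0,0],"grip":1},{"translation":[0,0,0],"twist":[0,0,0],"grip":1},{"translation":[0,0,0],"twist":[0,0,0],"grip":1}]'
python3 -m pendant '[{"translation":[0,0,5],"twist":[0,0,0],"grip":1},{"translation":[0,0,5],"twist":[0,0,0],"grip":1},{"translation":[0,0,5],"twist":[0,0,0],"grip":1},{"translation":[0,0,5],"twist":[0,0,0],"grip":1},{"translation":[0,0,3],"twist":[0,0,0],"grip":1},{"translation":[0,0,0],"twist":[0,0,0],"grip":-1},{"translation":[0,0,0],"twist":[0,0,0],"grip":-1},{"translation":[0,0,0],"twist":[0,0,0],"grip":-1},{"translation":[0,0,0],"twist":[0,0,0],"grip":-1},{"translation":[0,0,0],"twist":[0,0,0],"grip":-1}]' 40
python3 -m pendant '[{"translation":[0,0,0],"twist":[0,0,0],"grip":-1},{"translation":[0,0,0],"twist":[0,0,0],"grip":-1},{"translation":[0,0,0],"twist":[0,0,0],"grip":-1},{"translation":[0,0,0],"twist":[0,0,0],"grip":-1},{"translation":[0,0,0],"twist":[0,0,0],"grip":-1},{"translation":[0,0,0],"twist":[0,0,0],"grip":-1},{"translation":[0,0,0],"twist":[0,0,0],"grip":-1},{"translation":[0,0,0],"twist":[0,0,0],"grip":-1},{"translation":[0,0,0],"twist":[0,0,0],"grip":-1},{"translation":[0,0,0],"twist":[0,0,0],"grip":-1}]'
python3 -c "
from h import *
go(459.7,74.7,4,3.4)"
```

```text
t: 13.85
tool_pos: [0.4609, 0.075, 0.006]
orientation: [2.153, 2.284, 0.004]
force: [0.5, 0.1, -0.1]
opening: 0.0761
t: 14.85
tool_pos: [0.4606, 0.075, -0.0195]
orientation: [2.153, 2.285, 0.003]
force: [0.7, -0.2, -0.1]
opening: 0.0576
t: 15.85
tool_pos: [0.4612, 0.0751, -0.019]
orientation: [2.152, 2.284, 0.004]
force: [0.6, 0.6, -0.9]
opening: 0.0358
t 15.85 tcp [461.2  75.1 -19. ] tooly yaw 3.4 tilt [ 0.004 -0.    -1.   ] F [ 0.6  0.6 -0.9] op 35.8 q6 -0.01
turn: twist z total 0.0  THEN shift in turned tool [ -0.3  -1.4 -23. ]  shift unturned [ -0.3  -1.4 -23. ]
tilt fix twist [0.004 0.    0.   ]
```

```bash
python3 -m pendant '[{"translation":[0,0,-10],"twist":[0,0,0],"grip":-1},{"translation":[0,0,-20],"twist":[0,0,0],"grip":-1},{"translation":[0,0,-20],"twist":[0,0,0],"grip":-1},{"translation":[0,0,-20],"twist":[0,0,0],"grip":-1},{"translation":[0,0,-20],"twist":[0,0,-0.1],"grip":-1},{"translation":[0,0,-20],"twist":[0,0,-0.11],"grip":-1},{"translation":[0,0,-20],"twist":[0,0,-0.11],"grip":-1},{"translation":[0,0,-20],"twist":[0,0,-0.11],"grip":-1},{"translation":[0,0,-20],"twist":[0,0,-0.11],"grip":-1},{"translation":[0,0,-20],"twist":[0,0,-0.1],"grip":-1}]' 60
python3 -c "
from h import *
go(496.6,294.6,165,40)"
```

```text
t: 16.85
tool_pos: [0.4532, 0.0749, 0.1764]
orientation: [-1.289, -2.855, 0.008]
force: [0.2, -0.2, -3.4]
opening: 0.0354
t 16.85 tcp [453.2  74.9 176.4] tooly yaw 41.4 tilt [-0.011 -0.001 -1.   ] F [ 0.2 -0.2 -3.4] op 35.4 q6 -0.67
turn: twist z total 0.024  THEN shift in turned tool [140.4 174.6  10.8]  shift unturned [136.1 177.9  10.7]
tilt fix twist [-0.009 -0.006  0.   ]
```

```bash
python3 -m pendant '[{"translation":[14,18,0],"twist":[-0.009,-0.006,0.02],"grip":-1},{"translation":[16,20,0],"twist":[0,0,0],"grip":-1},{"translation":[18,22,0],"twist":[0,0,0],"grip":-1},{"translation":[18,22,0],"twist":[0,0,0],"grip":-1},{"translation":[18,22,0],"twist":[0,0,0],"grip":-1},{"translation":[18,22,0],"twist":[0,0,0],"grip":-1},{"translation":[18,22,0],"twist":[0,0,0],"grip":-1},{"translation":[12,16,0],"twist":[0,0,0],"grip":-1},{"translation":[4,5,0],"twist":[0,0,0],"grip":-1},{"translation":[0,0,0],"twist":[0,0,0],"grip":-1}]'
python3 -c "
from h import *
go(496.6,294.6,165,40)
p,d,i=snap('side'); save('s5',p[280:480,120:360]); np.savez('/tmp/s5',p=p,d=d)"
```

```text
t: 17.85
tool_pos: [0.4931, 0.2946, 0.1841]
orientation: [1.317, 2.848, 0.001]
force: [0.6, -1.4, -3.4]
opening: 0.0354
t 17.85 tcp [493.1 294.6 184.1] tooly yaw 40.4 tilt [ 0.003 -0.001 -1.   ] F [ 0.6 -1.4 -3.4] op 35.4 q6 -0.25
turn: twist z total 0.006  THEN shift in turned tool [-2.2  2.7 19.1]  shift unturned [-2.2  2.7 19.1]
tilt fix twist [0.002 0.003 0.   ]
```

```bash
python3 -m pendant '[{"translation":[-1.5,1.5,0],"twist":[0.002,0.003,0],"grip":-1},{"translation":[-1,1,0],"twist":[0,0,0],"grip":-1},{"translation":[0,0,8],"twist":[0,0,0],"grip":-1},{"translation":[0,0,10],"twist":[0,0,0],"grip":-1},{"translation":[0,0,10],"twist":[0,0,0],"grip":-1},{"translation":[0,0,10],"twist":[0,0,0],"grip":-1},{"translation":[0,0,7],"twist":[0,0,0],"grip":-1},{"translation":[0,0,2],"twist":[0,0,0],"grip":-1},{"translation":[0,0,0],"twist":[0,0,0],"grip":-1},{"translation":[0,0,0],"twist":[0,0,0],"grip":-1}]'
python3 -c "
from h import *
go(496.6,294.6,87,40)"
```

```text
t: 18.9
tool_pos: [0.4957, 0.2892, 0.1314]
orientation: [-1.324, -2.847, 0.006]
force: [-0.4, -0.1, -3.0]
opening: 0.0353
t 18.9 tcp [495.7 289.2 131.4] tooly yaw 40.1 tilt [-0.004 -0.003 -1.   ] F [-0.4 -0.1 -3. ] op 35.3 q6 -0.26
turn: twist z total 0.002  THEN shift in turned tool [ 3.6  4.4 44.3]  shift unturned [ 3.6  4.4 44.3]
tilt fix twist [-0.004 -0.     0.   ]
```

```bash
python3 -m pendant '[{"translation":[2,2.5,0],"twist":[-0.004,0,0],"grip":-1},{"translation":[1.5,2,0],"twist":[0,0,0],"grip":-1},{"translation":[0,0,0],"twist":[0,0,0],"grip":-1},{"translation":[0,0,3],"twist":[0,0,0],"grip":-1},{"translation":[0,0,3],"twist":[0,0,0],"grip":-1},{"translation":[0,0,3],"twist":[0,0,0],"grip":-1},{"translation":[0,0,2],"twist":[0,0,0],"grip":-1},{"translation":[0,0,0],"twist":[0,0,0],"grip":-1},{"translation":[0,0,0],"twist":[0,0,0],"grip":-1},{"translation":[0,0,0],"twist":[0,0,0],"grip":-1}]'
python3 -c "
from h import *
go(496.6,294.6,87,40)"
```

```text
t: 19.9
tool_pos: [0.4979, 0.2958, 0.1209]
orientation: [1.324, 2.848, 0.003]
force: [0.4, -0.0, -2.7]
opening: 0.0355
t 19.9 tcp [497.9 295.8 120.9] tooly yaw 40.1 tilt [ 0.002  0.001 -1.   ] F [ 0.4 -0.  -2.7] op 35.5 q6 -0.25
turn: twist z total 0.002  THEN shift in turned tool [-0.1 -1.9 33.9]  shift unturned [-0.1 -1.9 33.9]
tilt fix twist [0.002 0.    0.   ]
```

Crank underside is at about 140 mm, just over the taper. Going down gently.

```bash
python3 -m pendant '[{"translation":[0,-1.5,0],"twist":[0.002,0,0],"grip":-1},{"translation":[0,0,2],"twist":[0,0,0],"grip":-1},{"translation":[0,0,2],"twist":[0,0,0],"grip":-1},{"translation":[0,0,2],"twist":[0,0,0],"grip":-1},{"translation":[0,0,2],"twist":[0,0,0],"grip":-1},{"translation":[0,0,2],"twist":[0,0,0],"grip":-1},{"translation":[0,0,2],"twist":[0,0,0],"grip":-1},{"translation":[0,0,2],"twist":[0,0,0],"grip":-1},{"translation":[0,0,0],"twist":[0,0,0],"grip":-1},{"translation":[0,0,0],"twist":[0,0,0],"grip":-1}]'
python3 -c "
from h import *
go(496.6,294.6,87,40)"
```

```text
t: 20.9
tool_pos: [0.4965, 0.2956, 0.106]
orientation: [-1.324, -2.849, -0.002]
force: [-1.1, 1.5, -1.2]
opening: 0.0355
t 20.9 tcp [496.5 295.6 106. ] tooly yaw 40.1 tilt [ 0.001  0.001 -1.   ] F [-1.1  1.5 -1.2] op 35.5 q6 -0.25
turn: twist z total 0.003  THEN shift in turned tool [-0.9 -0.6 19. ]  shift unturned [-0.9 -0.6 19. ]
tilt fix twist [ 0.001 -0.001 -0.   ]
```

```bash
python3 -m pendant '[{"translation":[-0.5,-0.3,0],"twist":[0,0,0],"grip":-1},{"translation":[0,0,2],"twist":[0,0,0],"grip":-1},{"translation":[0,0,2],"twist":[0,0,0],"grip":-1},{"translation":[0,0,2],"twist":[0,0,0],"grip":-1},{"translation":[0,0,2],"twist":[0,0,0],"grip":-1},{"translation":[0,0,2],"twist":[0,0,0],"grip":-1},{"translation":[0,0,2],"twist":[0,0,0],"grip":-1},{"translation":[0,0,2],"twist":[0,0,0],"grip":-1},{"translation":[0,0,2],"twist":[0,0,0],"grip":-1},{"translation":[0,0,1],"twist":[0,0,0],"grip":-1}]'
python3 -c "
from h import *
go(496.6,294.6,87,40)"
```

```text
t: 21.9
tool_pos: [0.4965, 0.2957, 0.088]
orientation: [-1.323, -2.849, -0.004]
force: [-1.4, 1.5, -2.3]
opening: 0.036
t 21.9 tcp [496.5 295.7  88. ] tooly yaw 40.2 tilt [ 0.     0.002 -1.   ] F [-1.4  1.5 -2.3] op 36.0 q6 -0.25
turn: twist z total 0.003  THEN shift in turned tool [-0.9 -0.6  1. ]  shift unturned [-0.9 -0.6  1. ]
tilt fix twist [ 0.002 -0.001 -0.   ]
```

```bash
python3 -m pendant '[{"translation":[0,0,1],"twist":[0,0,0],"grip":-1},{"translation":[0,0,1],"twist":[0,0,0],"grip":-1},{"translation":[0,0,1],"twist":[0,0,0],"grip":-1},{"translation":[0,0,1],"twist":[0,0,0],"grip":-1},{"translation":[0,0,1],"twist":[0,0,0],"grip":-1},{"translation":[0,0,0],"twist":[0,0,0],"grip":-1},{"translation":[0,0,0],"twist":[0,0,0],"grip":-1},{"translation":[0,0,0],"twist":[0,0,0],"grip":-1},{"translation":[0,0,0],"twist":[0,0,0],"grip":-1},{"translation":[0,0,0],"twist":[0,0,0],"grip":-1}]'
python3 -c "
from h import *
go(496.6,294.6,87,40)"
```

```text
t: 22.9
tool_pos: [0.4965, 0.2957, 0.087]
orientation: [-1.323, -2.849, -0.004]
force: [-2.1, 0.4, -1.0]
opening: 0.0356
t 22.9 tcp [496.5 295.7  87. ] tooly yaw 40.2 tilt [ 0.001  0.002 -1.   ] F [-2.1  0.4 -1. ] op 35.6 q6 -0.25
turn: twist z total 0.003  THEN shift in turned tool [-0.9 -0.6 -0. ]  shift unturned [-0.9 -0.6 -0. ]
tilt fix twist [ 0.002 -0.001  0.   ]
```

```bash
python3 -m pendant '[{"translation":[0,0,3],"twist":[0,0,0],"grip":-1},{"translation":[0,0,3],"twist":[0,0,0],"grip":-1},{"translation":[0,0,3],"twist":[0,0,0],"grip":-1},{"translation":[0,0,3],"twist":[0,0,0],"grip":-1},{"translation":[0,0,3],"twist":[0,0,0],"grip":-1},{"translation":[0,0,3],"twist":[0,0,0],"grip":-1},{"translation":[0,0,3],"twist":[0,0,0],"grip":-1},{"translation":[0,0,3],"twist":[0,0,0],"grip":-1},{"translation":[0,0,3],"twist":[0,0,0],"grip":-1},{"translation":[0,0,3],"twist":[0,0,0],"grip":-1}]'
python3 -c "
from h import *
go(496.6,294.6,87,40)"
```

```text
t: 23.9
tool_pos: [0.4968, 0.2957, 0.0867]
orientation: [1.32, 2.847, 0.006]
force: [-14.2, -5.0, 22.4]
opening: 0.0355
t 23.9 tcp [496.8 295.7  86.7] tooly yaw 40.3 tilt [ 0.005  0.002 -1.   ] F [-14.2  -5.   22.4] op 35.5 q6 -0.25
turn: twist z total 0.005  THEN shift in turned tool [-0.8 -0.9 -0.3]  shift unturned [-0.8 -0.9 -0.3]
tilt fix twist [ 0.005  0.002 -0.   ]
```

```bash
python3 -m pendant '[{"translation":[0,0,-1],"twist":[0,0,0],"grip":1},{"translation":[0,0,0],"twist":[0,0,0],"grip":1},{"translation":[0,0,0],"twist":[0,0,0],"grip":1},{"translation":[0,0,0],"twist":[0,0,0],"grip":1},{"translation":[0,0,0],"twist":[0,0,0],"grip":1},{"translation":[0,0,-15],"twist":[-0.004,0,0],"grip":1},{"translation":[0,0,-20],"twist":[0,0,0],"grip":1},{"translation":[0,0,-20],"twist":[0,0,0],"grip":1},{"translation":[0,0,-20],"twist":[0,0,0],"grip":1},{"translation":[0,0,-20],"twist":[0,0,0],"grip":1}]' 10
python3 -m pendant '[{"translation":[0,0,-15],"twist":[0,0,0],"grip":1},{"translation":[-8,0,0],"twist":[0,0,0],"grip":1},{"translation":[-12,0,0],"twist":[0,0,0],"grip":1},{"translation":[-12,0,0],"twist":[0,0,0],"grip":1},{"translation":[-12,0,0],"twist":[0,0,0],"grip":1},{"translation":[-12,0,0],"twist":[0,0,0],"grip":1},{"translation":[-10,0,0],"twist":[0,0,0],"grip":1},{"translation":[-3,0,0],"twist":[0,0,0],"grip":1},{"translation":[0,0,0],"twist":[0,0,0],"grip":1},{"translation":[0,0,0],"twist":[0,0,0],"grip":1}]'
cat > knob.py <<'E'
from h import *
s,c=496.7,294.6
for n in ('wrist','side','top'):
    p,d,i=snap(n); P=pts(d,i)*1000; np.savez('/tmp/k'+n,p=p,d=d)
    hsv=cv2.cvtColor(p,cv2.COLOR_RGB2HSV)
    b=(d>0)&(np.hypot(P[...,0]-s,P[...,1]-c)<100)
    k=b&(hsv[...,1]>70)&((hsv[...,0]<15)|(hsv[...,0]>170))&(P[...,2]>130)&(P[...,2]<190)
    if k.sum()>20:
        q=P[k]; q=q[q[:,2]>np.percentile(q[:,2],60)] if n!='side' else q
        m=(q.min(0)+q.max(0))/2; print(n,'knob',len(q),m.round(1),'zmax',P[k][:,2].max().round(1),'ang',np.degrees(np.arctan2(m[1]-c,m[0]-s)).round(1),'r',np.hypot(m[1]-c,m[0]-s).round(1))
    h=b&(hsv[...,1]<60)&(np.hypot(P[...,0]-s,P[...,1]-c)<20)&(P[...,2]>125)&(P[...,2]<150)
    if h.sum()>20: print(n,'hub z',np.percentile(P[h][:,2],[10,50,90]).round(1))
E
python3 knob.py
python3 -c "
from h import *
go(541.7,241,116,40)"
```

```text
t: 24.9
tool_pos: [0.4956, 0.2935, 0.1864]
orientation: [1.32, 2.845, 0.007]
force: [0.4, 0.2, 0.6]
opening: 0.0929
t: 25.9
tool_pos: [0.5448, 0.2344, 0.2029]
orientation: [1.323, 2.844, 0.007]
force: [-0.2, 0.3, -0.2]
opening: 0.0928
wrist knob 354 [542.9 242.7 183.2] zmax 184.8 ang -48.3 r 69.5
wrist hub z [135.8 137.  139.1]
side knob 275 [541.1 244.8 161.2] zmax 183.1 ang -48.3 r 66.7
side hub z [132.3 135.8 138.7]
top hub z [130.8 135.3 138.7]
t 26.05 tcp [544.7 234.8 203.2] tooly yaw 40.1 tilt [ 0.007  0.002 -1.   ] F [-0.2 -1.   0.7] op 92.9 q6 -0.38
turn: twist z total 0.002  THEN shift in turned tool [ 6.9  1.  87.2]  shift unturned [ 6.9  1.1 87.2]
tilt fix twist [0.007 0.003 0.   ]
```

```bash
python3 -m pendant '[{"translation":[4,2,0],"twist":[0.007,0.003,0],"grip":1},{"translation":[3,1,5],"twist":[0,0,0],"grip":1},{"translation":[0,0,10],"twist":[0,0,0],"grip":1},{"translation":[0,0,10],"twist":[0,0,0],"grip":1},{"translation":[0,0,10],"twist":[0,0,0],"grip":1},{"translation":[0,0,10],"twist":[0,0,0],"grip":1},{"translation":[0,0,10],"twist":[0,0,0],"grip":1},{"translation":[0,0,10],"twist":[0,0,0],"grip":1},{"translation":[0,0,5],"twist":[0,0,0],"grip":1},{"translation":[0,0,0],"twist":[0,0,0],"grip":1}]'
python3 -c "
from h import *
go(542.7,242.3,116,40)"
```

```text
t: 27.05
tool_pos: [0.5402, 0.2436, 0.1249]
orientation: [-1.32, -2.848, 0.004]
force: [1.1, -0.0, 0.6]
opening: 0.0931
t 27.05 tcp [540.2 243.6 124.9] tooly yaw 40.3 tilt [-0.004 -0.001 -1.   ] F [ 1.1 -0.   0.6] op 93.1 q6 -0.37
turn: twist z total 0.004  THEN shift in turned tool [-2.6  1.1  8.9]  shift unturned [-2.6  1.1  8.9]
tilt fix twist [-0.003 -0.002 -0.   ]
```

```bash
python3 -m pendant '[{"translation":[-1.5,0.5,4],"twist":[-0.003,-0.002,0],"grip":-1},{"translation":[-1,0.5,4],"twist":[0,0,0],"grip":-1},{"translation":[0,0,0],"twist":[0,0,0],"grip":-1},{"translation":[0,0,0],"twist":[0,0,0],"grip":-1},{"translation":[0,0,0],"twist":[0,0,0],"grip":-1},{"translation":[0,0,0],"twist":[0,0,0],"grip":-1},{"translation":[0,0,0],"twist":[0,0,0],"grip":-1},{"translation":[0,0,0],"twist":[0,0,0],"grip":-1},{"translation":[0,0,0],"twist":[0,0,0],"grip":-1},{"translation":[0,0,0],"twist":[0,0,0],"grip":-1}]' 20
python3 -m pendant '[{"translation":[0,0,0],"twist":[0,0,0],"grip":-1},{"translation":[0,0,0],"twist":[0,0,0],"grip":-1},{"translation":[0,0,0],"twist":[0,0,0],"grip":-1},{"translation":[0,0,0],"twist":[0,0,0],"grip":-1},{"translation":[0,0,0],"twist":[0,0,0],"grip":-1},{"translation":[0,0,0],"twist":[0,0,0],"grip":-1},{"translation":[0,0,0],"twist":[0,0,0],"grip":-1},{"translation":[0,0,0],"twist":[0,0,0],"grip":-1},{"translation":[0,0,0],"twist":[0,0,0],"grip":-1},{"translation":[0,0,0],"twist":[0,0,0],"grip":-1}]' 20
cat > wind.py <<'E'
from h import *; import sys
st=float(sys.argv[1]); C=np.array([496.7,294.7]); rad=70
s=robot.read_state(); r=R.from_rotvec(s['orientation']).as_matrix(); p=s['tool_pos']*1000; F=s['force']
v=p[:2]-C; th=np.degrees(np.arctan2(v[1],v[0])); u=v/np.hypot(*v); t=np.array([u[1],-u[0]])
print('t',round(s['t'],2),'ang',th.round(1),'r',np.hypot(*v).round(1),'z',p[2].round(1),'F rad',(F[:2]@u).round(1),'tan(cw)',(F[:2]@t).round(1),'z',F[2].round(1),'op',(s['opening']*1000).round(1))
c=np.cross(r.T@r[:,2], r.T@np.array([0,0,-1.])); print('tilt',c.round(3))
th0=th; pos=p[:2]; out=[]
for k in range(10):
    th-=st; tgt=C+rad*np.array([np.cos(np.radians(th)),np.sin(np.radians(th))]); d=r.T@np.append(tgt-pos,0); pos=tgt
    out.append(np.round(d[:2],0).astype(int).tolist())
print(out)
E
python3 wind.py 12
```

```text
t: 28.05
tool_pos: [0.5444, 0.2427, 0.1188]
orientation: [1.32, 2.847, 0.004]
force: [1.1, 0.1, 0.2]
opening: 0.0208
t: 29.05
tool_pos: [0.5444, 0.2426, 0.1187]
orientation: [1.32, 2.847, 0.004]
force: [0.4, 0.6, 1.0]
opening: 0.021Traceback (most recent call last):
  File "wind.py", line 5, in <module>
    print('t',round(s['t'],2),'ang',th.round(1),'r',np.hypot(*v).round(1),'z',p[2].round(1),'F rad',(F[:2]@u).round(1),'tan(cw)',(F[:2]@t).round(1),'z',F[2].round(1),'op',(s['opening']*1000).round(1))
                                                                                                                                                                           ^^^^^^^^^^^^^^^^^^^^^^^^^
AttributeError: 'float' object has no attribute 'round'
```

```bash
sed -i "s/(s\['opening'\]\*1000).round(1)/round(s['opening']*1000,1)/" wind.py; python3 wind.py 12
```

```text
t 29.05 ang -47.5 r 70.6 z 118.7 F rad -0.1 tan(cw) -0.7 z 1.0 op 21.0
tilt [0.004 0.002 0.   ]
[[2, -15], [4, -14], [7, -13], [9, -11], [11, -9], [13, -6], [14, -4], [15, -1], [14, 2], [14, 5]]
```

```bash
cat >> wind.py <<'E'
import os
p_,d_,i_=snap('side'); g=cv2.cvtColor(p_,cv2.COLOR_RGB2GRAY)[295:370,135:200].astype(int)
if os.path.exists('/tmp/reel.npy'): print('reel diff',np.abs(g-np.load('/tmp/reel.npy')).mean().round(2))
np.save('/tmp/reel.npy',g)
E
python3 wind.py 12 | tail -1
python3 -m pendant '[{"translation":[2,-15,0],"twist":[0.004,0.002,0],"grip":-1},{"translation":[4,-14,0],"twist":[0,0,0],"grip":-1},{"translation":[7,-13,0],"twist":[0,0,0],"grip":-1},{"translation":[9,-11,0],"twist":[0,0,0],"grip":-1},{"translation":[11,-9,0],"twist":[0,0,0],"grip":-1},{"translation":[13,-6,0],"twist":[0,0,0],"grip":-1},{"translation":[14,-4,0],"twist":[0,0,0],"grip":-1},{"translation":[15,-1,0],"twist":[0,0,0],"grip":-1},{"translation":[14,2,0],"twist":[0,0,0],"grip":-1},{"translation":[14,5,0],"twist":[0,0,0],"grip":-1}]'
python3 wind.py 15
```

```text
[[2, -15], [4, -14], [7, -13], [9, -11], [11, -9], [13, -6], [14, -4], [15, -1], [14, 2], [14, 5]]
t: 30.1
tool_pos: [0.427, 0.2833, 0.1194]
orientation: [1.322, 2.842, 0.015]
force: [16.6, 2.1, -10.2]
opening: 0.021
t 30.1 ang -170.7 r 70.6 z 119.4 F rad -16.7 tan(cw) -0.6 z -10.2 op 21.0
tilt [0.012 0.002 0.   ]
[[14, 12], [11, 15], [7, 17], [2, 18], [-3, 18], [-7, 17], [-11, 14], [-15, 11], [-17, 7], [-18, 2]]
reel diff 2.88
```

```bash
python3 -m pendant '[{"translation":[14,12,1],"twist":[0.012,0.002,0],"grip":-1},{"translation":[11,15,0],"twist":[0,0,0],"grip":-1},{"translation":[7,17,0],"twist":[0,0,0],"grip":-1},{"translation":[2,18,0],"twist":[0,0,0],"grip":-1},{"translation":[-3,18,0],"twist":[0,0,0],"grip":-1},{"translation":[-7,17,0],"twist":[0,0,0],"grip":-1},{"translation":[-11,14,0],"twist":[0,0,0],"grip":-1},{"translation":[-15,11,0],"twist":[0,0,0],"grip":-1},{"translation":[-17,7,0],"twist":[0,0,0],"grip":-1},{"translation":[-18,2,0],"twist":[0,0,0],"grip":-1}]'
python3 wind.py 15
```

```text
t: 31.15
tool_pos: [0.547, 0.3441, 0.1175]
orientation: [1.313, 2.849, -0.033]
force: [-7.6, 7.3, 3.0]
opening: 0.0204
t 31.15 ang 44.5 r 70.5 z 117.5 F rad -0.3 tan(cw) -10.5 z 3.0 op 20.4
tilt [-0.018  0.013  0.   ]
[[-18, -2], [-17, -6], [-15, -10], [-12, -14], [-8, -16], [-4, -18], [1, -18], [6, -17], [10, -15], [14, -12]]
reel diff 42.08
```

```bash
python3 -m pendant '[{"translation":[-18,-2,0],"twist":[-0.018,0.013,0],"grip":-1},{"translation":[-17,-6,0],"twist":[0,0,0],"grip":-1},{"translation":[-15,-10,0],"twist":[0,0,0],"grip":-1},{"translation":[-12,-14,0],"twist":[0,0,0],"grip":-1},{"translation":[-8,-16,0],"twist":[0,0,0],"grip":-1},{"translation":[-4,-18,0],"twist":[0,0,0],"grip":-1},{"translation":[1,-18,0],"twist":[0,0,0],"grip":-1},{"translation":[6,-17,0],"twist":[0,0,0],"grip":-1},{"translation":[10,-15,0],"twist":[0,0,0],"grip":-1},{"translation":[14,-12,0],"twist":[0,0,0],"grip":-1}]'
python3 wind.py 15
```

```text
t: 32.2
tool_pos: [0.499, 0.232, 0.1223]
orientation: [1.297, 2.809, 0.043]
force: [11.6, -15.2, -4.0]
opening: 0.0207
t 32.2 ang -87.9 r 62.8 z 122.3 F rad 15.6 tan(cw) -11.0 z -4.0 op 20.7
tilt [0.045 0.031 0.   ]
[[7, -17], [16, -9], [18, -4], [18, 0], [18, 5], [16, 9], [13, 13], [9, 16], [4, 18], [0, 18]]
reel diff 44.46
```

```bash
sed -i "s/d=r.T@np.append(tgt-pos,0); pos=tgt/d=r.T@np.append((tgt-pos)*(1.12 if k else 1),0); pos=tgt/" wind.py
python3 wind.py 12 | sed -n 3p
python3 -c "print()"
```

```text
[[5, -15], [14, -8], [15, -5], [16, -2], [16, 1], [16, 5], [14, 8], [12, 11], [10, 13], [7, 15]]
```

```bash
python3 -m pendant '[{"translation":[5,-15,1],"twist":[0.022,0.016,0],"grip":-1},{"translation":[14,-8,1],"twist":[0.022,0.016,0],"grip":-1},{"translation":[15,-5,1],"twist":[0,0,0],"grip":-1},{"translation":[16,-2,0],"twist":[0,0,0],"grip":-1},{"translation":[16,1,0],"twist":[0,0,0],"grip":-1},{"translation":[16,5,0],"twist":[0,0,0],"grip":-1},{"translation":[14,8,0],"twist":[0,0,0],"grip":-1},{"translation":[12,11,0],"twist":[0,0,0],"grip":-1},{"translation":[10,13,0],"twist":[0,0,0],"grip":-1},{"translation":[7,15,0],"twist":[0,0,0],"grip":-1}]' 30
python3 wind.py 12; python3 knob.py
```

```text
t: 33.3
tool_pos: [0.4299, 0.3316, 0.1181]
orientation: [1.317, 2.833, -0.049]
force: [-0.9, -10.2, 4.9]
opening: 0.0206
t 33.3 ang 151.1 r 76.3 z 118.1 F rad -4.1 tan(cw) -9.3 z 4.9 op 20.6
tilt [-0.021  0.029 -0.   ]
[[-2, 16], [1, 16], [-3, 16], [-6, 15], [-9, 14], [-12, 12], [-14, 9], [-15, 6], [-16, 3], [-16, -1]]
reel diff 9.2
wrist knob 820 [432.9 333.4 178.9] zmax 182.5 ang 148.7 r 74.6
wrist hub z [135.9 137.2 138.3]
side knob 322 [430.  333.6 159.6] zmax 181.6 ang 149.7 r 77.3
top hub z [131.7 135.2 139. ]
```

```bash
python3 -m pendant '[{"translation":[-2,16,0],"twist":[-0.011,0.015,0],"grip":-1},{"translation":[1,16,0],"twist":[-0.01,0.014,0],"grip":-1},{"translation":[-3,16,0],"twist":[0,0,0],"grip":-1},{"translation":[-6,15,0],"twist":[0,0,0],"grip":-1},{"translation":[-9,14,0],"twist":[0,0,0],"grip":-1},{"translation":[-12,12,0],"twist":[0,0,0],"grip":-1},{"translation":[-14,9,0],"twist":[0,0,0],"grip":-1},{"translation":[-15,6,0],"twist":[0,0,0],"grip":-1},{"translation":[-16,3,0],"twist":[0,0,0],"grip":-1},{"translation":[-16,-1,0],"twist":[0,0,0],"grip":-1}]'
python3 wind.py 12
```

```text
t: 34.5
tool_pos: [0.547, 0.3436, 0.1187]
orientation: [-1.29, -2.828, 0.025]
force: [-3.4, 8.5, 2.1]
opening: 0.0202
t 34.5 ang 44.2 r 70.2 z 118.7 F rad 3.5 tan(cw) -8.4 z 2.1 op 20.2
tilt [-0.028 -0.023 -0.   ]
[[-15, -1], [-16, -4], [-15, -7], [-13, -10], [-10, -13], [-8, -15], [-4, -16], [-1, -16], [2, -16], [6, -15]]
reel diff 40.57
```

Cumulative about 628°, still heavy (tangential about -8.5 N).

```bash
python3 -m pendant '[{"translation":[-15,-1,0],"twist":[-0.014,-0.012,0],"grip":-1},{"translation":[-16,-4,0],"twist":[-0.014,-0.011,0],"grip":-1},{"translation":[-15,-7,0],"twist":[0,0,0],"grip":-1},{"translation":[-13,-10,0],"twist":[0,0,0],"grip":-1},{"translation":[-10,-13,0],"twist":[0,0,0],"grip":-1},{"translation":[-8,-15,0],"twist":[0,0,0],"grip":-1},{"translation":[-4,-16,0],"twist":[0,0,0],"grip":-1},{"translation":[-1,-16,0],"twist":[0,0,0],"grip":-1},{"translation":[2,-16,0],"twist":[0,0,0],"grip":-1},{"translation":[6,-15,0],"twist":[0,0,0],"grip":-1}]'
python3 wind.py 12
```

```text
t: 35.55
tool_pos: [0.5119, 0.2326, 0.1206]
orientation: [1.286, 2.858, 0.048]
force: [9.6, 2.4, -5.8]
opening: 0.0202
t 35.55 ang -76.2 r 63.9 z 120.6 F rad -0.1 tan(cw) -9.9 z -5.8 op 20.2
tilt [ 0.031 -0.006 -0.   ]
[[3, -15], [12, -11], [14, -9], [15, -6], [16, -2], [16, 1], [16, 4], [14, 8], [13, 10], [10, 13]]
reel diff 40.02
```

```bash
python3 -m pendant '[{"translation":[6,-14,1],"twist":[0.016,-0.003,0],"grip":-1},{"translation":[12,-11,1],"twist":[0.015,-0.003,0],"grip":-1},{"translation":[14,-9,0],"twist":[0,0,0],"grip":-1},{"translation":[15,-6,0],"twist":[0,0,0],"grip":-1},{"translation":[16,-2,0],"twist":[0,0,0],"grip":-1},{"translation":[16,1,0],"twist":[0,0,0],"grip":-1},{"translation":[16,4,0],"twist":[0,0,0],"grip":-1},{"translation":[14,8,0],"twist":[0,0,0],"grip":-1},{"translation":[13,10,0],"twist":[0,0,0],"grip":-1},{"translation":[10,13,0],"twist":[0,0,0],"grip":-1}]'
python3 wind.py 12
```

```text
t: 36.6
tool_pos: [0.4261, 0.3204, 0.1175]
orientation: [1.283, 2.826, -0.018]
force: [5.7, -11.8, 0.4]
opening: 0.0206
t 36.6 ang 160.0 r 75.1 z 117.5 F rad -9.4 tan(cw) -9.1 z 0.4 op 20.6
tilt [ 0.005  0.039 -0.   ]
[[1, 16], [3, 16], [0, 16], [-4, 16], [-7, 15], [-10, 13], [-12, 11], [-14, 8], [-16, 5], [-16, 1]]
reel diff 13.6
```

Cumulative about 872°, still heavy.

```bash
python3 -m pendant '[{"translation":[0,16,0],"twist":[0.003,0.02,0],"grip":-1},{"translation":[3,16,0],"twist":[0.002,0.019,0],"grip":-1},{"translation":[0,16,0],"twist":[0,0,0],"grip":-1},{"translation":[-4,16,0],"twist":[0,0,0],"grip":-1},{"translation":[-7,15,0],"twist":[0,0,0],"grip":-1},{"translation":[-10,13,0],"twist":[0,0,0],"grip":-1},{"translation":[-12,11,0],"twist":[0,0,0],"grip":-1},{"translation":[-14,8,0],"twist":[0,0,0],"grip":-1},{"translation":[-16,5,0],"twist":[0,0,0],"grip":-1},{"translation":[-16,1,0],"twist":[0,0,0],"grip":-1}]'
python3 wind.py 12
```

```text
t: 37.65
tool_pos: [0.542, 0.349, 0.118]
orientation: [-1.269, -2.842, 0.046]
force: [-6.6, 8.0, 4.5]
opening: 0.0206
t 37.65 ang 50.1 r 70.7 z 118.0 F rad 1.9 tan(cw) -10.2 z 4.5 op 20.6
tilt [-0.039 -0.014 -0.   ]
[[-15, 0], [-16, -3], [-15, -6], [-14, -9], [-11, -12], [-9, -14], [-6, -15], [-2, -16], [1, -16], [4, -16]]
reel diff 48.59
```

```bash
python3 -m pendant '[{"translation":[-15,0,0],"twist":[-0.02,-0.007,0],"grip":-1},{"translation":[-16,-3,0],"twist":[-0.019,-0.007,0],"grip":-1},{"translation":[-15,-6,0],"twist":[0,0,0],"grip":-1},{"translation":[-14,-9,0],"twist":[0,0,0],"grip":-1},{"translation":[-11,-12,0],"twist":[0,0,0],"grip":-1},{"translation":[-9,-14,0],"twist":[0,0,0],"grip":-1},{"translation":[-6,-15,0],"twist":[0,0,0],"grip":-1},{"translation":[-2,-16,0],"twist":[0,0,0],"grip":-1},{"translation":[1,-16,0],"twist":[0,0,0],"grip":-1},{"translation":[4,-16,0],"twist":[0,0,0],"grip":-1}]'
python3 wind.py 12
```

```text
t: 38.7
tool_pos: [0.5212, 0.2346, 0.1204]
orientation: [1.263, 2.865, 0.049]
force: [8.2, 4.7, -6.6]
opening: 0.0207
t 38.7 ang -67.8 r 64.9 z 120.4 F rad -1.2 tan(cw) -9.3 z -6.6 op 20.7
tilt [ 0.033 -0.003  0.   ]
[[2, -15], [10, -13], [13, -10], [14, -8], [16, -4], [16, -1], [16, 2], [15, 6], [14, 9], [12, 11]]
reel diff 46.26
```

```bash
python3 -m pendant '[{"translation":[4,-14,1],"twist":[0.016,-0.001,0],"grip":-1},{"translation":[10,-13,1],"twist":[0.016,-0.001,0],"grip":-1},{"translation":[13,-10,0],"twist":[0,0,0],"grip":-1},{"translation":[14,-8,0],"twist":[0,0,0],"grip":-1},{"translation":[16,-4,0],"twist":[0,0,0],"grip":-1},{"translation":[16,-1,0],"twist":[0,0,0],"grip":-1},{"translation":[16,2,0],"twist":[0,0,0],"grip":-1},{"translation":[15,6,0],"twist":[0,0,0],"grip":-1},{"translation":[14,9,0],"twist":[0,0,0],"grip":-1},{"translation":[12,11,0],"twist":[0,0,0],"grip":-1}]'
python3 wind.py 12
```

```text
t: 39.75
tool_pos: [0.4242, 0.3095, 0.1178]
orientation: [1.262, 2.836, -0.012]
force: [12.6, -11.6, -2.8]
opening: 0.0205
t 39.75 ang 168.5 r 74.0 z 117.8 F rad -14.6 tan(cw) -8.8 z -2.8 op 20.5
tilt [ 0.008  0.037 -0.   ]
[[4, 15], [5, 16], [2, 16], [-2, 16], [-5, 16], [-8, 14], [-11, 12], [-13, 10], [-15, 7], [-16, 4]]
reel diff 13.49
```

Cumulative about 1224°, still heavy.

```bash
python3 -m pendant '[{"translation":[3,15,0],"twist":[0.004,0.018,0],"grip":-1},{"translation":[5,16,0],"twist":[0.004,0.018,0],"grip":-1},{"translation":[2,16,0],"twist":[0,0,0],"grip":-1},{"translation":[-2,16,0],"twist":[0,0,0],"grip":-1},{"translation":[-5,16,0],"twist":[0,0,0],"grip":-1},{"translation":[-8,14,0],"twist":[0,0,0],"grip":-1},{"translation":[-11,12,0],"twist":[0,0,0],"grip":-1},{"translation":[-13,10,0],"twist":[0,0,0],"grip":-1},{"translation":[-15,7,0],"twist":[0,0,0],"grip":-1},{"translation":[-16,4,0],"twist":[0,0,0],"grip":-1}]'
python3 wind.py 12
```

```text
t: 40.8
tool_pos: [0.5423, 0.3499, 0.1165]
orientation: [-1.262, -2.861, 0.058]
force: [-10.2, -5.2, 7.6]
opening: 0.0206
t 40.8 ang 50.4 r 71.6 z 116.5 F rad -10.5 tan(cw) -4.6 z 7.6 op 20.6
tilt [-0.04   0.003  0.   ]
[[-15, -1], [-16, -3], [-15, -6], [-14, -9], [-11, -12], [-9, -14], [-6, -15], [-2, -16], [1, -16], [5, -16]]
reel diff 47.0
```

```bash
python3 -m pendant '[{"translation":[-15,-1,0],"twist":[-0.02,0.002,0],"grip":-1},{"translation":[-16,-3,-1],"twist":[-0.02,0.001,0],"grip":-1},{"translation":[-15,-6,-1],"twist":[0,0,0],"grip":-1},{"translation":[-14,-9,0],"twist":[0,0,0],"grip":-1},{"translation":[-11,-12,0],"twist":[0,0,0],"grip":-1},{"translation":[-9,-14,0],"twist":[0,0,0],"grip":-1},{"translation":[-6,-15,0],"twist":[0,0,0],"grip":-1},{"translation":[-2,-16,0],"twist":[0,0,0],"grip":-1},{"translation":[1,-16,0],"twist":[0,0,0],"grip":-1},{"translation":[5,-16,0],"twist":[0,0,0],"grip":-1}]'
python3 wind.py 5; cp /tmp/reel.npy /tmp/reelA.npy; python3 -c "
from h import *
p,d,i=snap('side'); save('reelA',p); p,d,i=snap('top'); save('reelAt',p)"
```

```text
t: 41.85
tool_pos: [0.5021, 0.2263, 0.1174]
orientation: [-1.247, -2.854, -0.005]
force: [-1.6, 21.8, -5.1]
opening: 0.0203
t 41.85 ang -85.5 r 68.6 z 117.4 F rad -21.8 tan(cw) -0.1 z -5.1 op 20.3
tilt [-0.008 -0.026  0.   ]
[[3, -6], [5, -5], [5, -4], [6, -4], [6, -3], [6, -3], [6, -2], [7, -2], [7, -1], [7, -1]]
reel diff 39.58
```

```bash
python3 -m pendant '[{"translation":[3,-6,0],"twist":[-0.008,-0.013,0],"grip":-1},{"translation":[5,-5,0],"twist":[0,-0.013,0],"grip":-1},{"translation":[5,-4,0],"twist":[0,0,0],"grip":-1},{"translation":[6,-4,0],"twist":[0,0,0],"grip":-1},{"translation":[6,-3,0],"twist":[0,0,0],"grip":-1},{"translation":[6,-3,0],"twist":[0,0,0],"grip":-1},{"translation":[6,-2,0],"twist":[0,0,0],"grip":-1},{"translation":[6,-2,0],"twist":[0,0,0],"grip":-1},{"translation":[5,-1,0],"twist":[0,0,0],"grip":-1},{"translation":[0,0,0],"twist":[0,0,0],"grip":-1}]'
python3 wind.py 5;  python3 -c "
from h import *
a=cv2.imread('pics/reelA.png'); p,d,i=snap('side'); b=cv2.cvtColor(p,cv2.COLOR_RGB2BGR)
dd=cv2.absdiff(a,b).max(2); print('side reel diff',dd[300:360,135:200].mean(),(dd[300:360,135:200]>40).sum())
cv2.imwrite('pics/reelcmp.png',cv2.resize(np.hstack([a[280:420,120:300],b[280:420,120:300]]),(800,311)))
a=cv2.imread('pics/reelAt.png'); p,d,i=snap('top'); b=cv2.cvtColor(p,cv2.COLOR_RGB2BGR); dd=cv2.absdiff(a,b).max(2); print('top',dd[150:205,148:200].mean())
"
```

```text
t: 43.0
tool_pos: [0.4457, 0.2466, 0.1189]
orientation: [1.252, 2.873, 0.014]
force: [2.1, 1.6, -0.5]
opening: 0.0203
t 43.0 ang -136.6 r 70.1 z 118.9 F rad -2.7 tan(cw) -0.3 z -0.5 op 20.3
tilt [ 0.011  0.003 -0.   ]
[[6, 0], [7, 1], [7, 1], [7, 2], [6, 3], [6, 3], [6, 4], [5, 4], [5, 5], [5, 5]]
reel diff 2.1
side reel diff 3.0135897435897436 0
top 49.794405594405596
```

View pics/reelcmp.png

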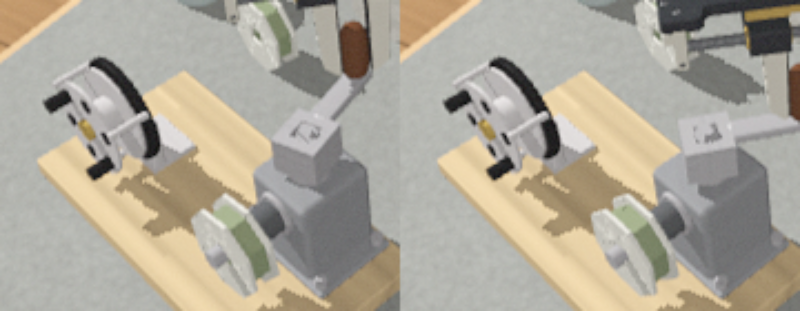

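The reel looks the same before and after 51° more crank: the line is off, and the knob is on the side away from the spool. Release, rise and head for the wound spool.

```bash
python3 -m pendant '[{"translation":[0,0,0],"twist":[0.011,0.003,0],"grip":1},{"translation":[0,0,0],"twist":[0,0,0],"grip":1},{"translation":[0,0,0],"twist":[0,0,0],"grip":1},{"translation":[0,0,0],"twist":[0,0,0],"grip":1},{"translation":[0,0,0],"twist":[0,0,0],"grip":1},{"translation":[0,0,-15],"twist":[0,0,0],"grip":1},{"translation":[0,0,-20],"twist":[0,0,0],"grip":1},{"translation":[0,0,-20],"twist":[0,0,0],"grip":1},{"translation":[0,0,-20],"twist":[0,0,0],"grip":1},{"translation":[0,0,-20],"twist":[0,0,0],"grip":1}]'
python3 -m pendant '[{"translation":[0,0,0],"twist":[0,0,-0.1],"grip":1},{"translation":[0,0,0],"twist":[0,0,-0.11],"grip":1},{"translation":[0,0,0],"twist":[0,0,-0.11],"grip":1},{"translation":[0,0,0],"twist":[0,0,-0.11],"grip":1},{"translation":[0,0,0],"twist":[0,0,-0.1],"grip":0.5},{"translation":[0,0,0],"twist":[0,0,-0.07],"grip":0.2},{"translation":[0,0,0],"twist":[0,0,0],"grip":-0.1},{"translation":[0,0,0],"twist":[0,0,0],"grip":-0.27},{"translation":[0,0,0],"twist":[0,0,0],"grip":-0.27},{"translation":[0,0,0],"twist":[0,0,0],"grip":-0.27}]' 10
python3 - <<'E'
from h import *
for n in ('side','top'):
    p,d,i=snap(n); P=pts(d,i)*1000
    v=P[...,:2]-[496.7,294.6]; a=np.radians(-13.5); X=v[...,0]*np.cos(a)+v[...,1]*np.sin(a); Y=-v[...,0]*np.sin(a)+v[...,1]*np.cos(a); Z=P[...,2]
    m=(d>0)&(abs(X)<45)&(Y>36)&(Y<58)&(Z>60)
    if m.sum()>10: print(n,'collar X',np.percentile(X[m],[2,98]).round(1),'ztop',np.percentile(Z[m],[90,98]).round(1),m.sum())
    m=(d>0)&(abs(X)<45)&(Y>58)&(Y<90)&(Z>50)&(Z<125)
    print(n,'spool X',np.percentile(X[m],[2,98]).round(1),'Y',np.percentile(Y[m],[1,5,50,95,99]).round(1),'z',Z[m].max().round(1),m.sum())
go(513.3,363.6,67,76.5)
E
```

```text
t: 44.15
tool_pos: [0.4435, 0.2434, 0.217]
orientation: [-1.255, -2.873, 0.015]
force: [-0.3, -0.6, 0.0]
opening: 0.0921
t: 45.15
tool_pos: [0.4475, 0.245, 0.2344]
orientation: [0.321, 3.117, 0.002]
force: [-0.1, -0.3, -0.7]
opening: 0.0498
side collar X [-17.2  11. ] ztop [91.7 94.8] 217
side spool X [-34.5  29.4] Y [62.1 63.7 80.8 84.7 88.3] z 113.2 1019Traceback (most recent call last):
  File "<stdin>", line 8, in <module>
    return _quantile_unchecked(
        a, q, axis, out, overwrite_input, method, keepdims, weights)
    return _ureduce(a,
                    func=_quantile_ureduce_func,
    ...<5 lines>...
                    overwrite_input=overwrite_input,
                    method=method)
    r = func(a, **kwargs)
    result = _quantile(arr,
                       quantiles=q,
    ...<2 lines>...
                       out=out,
                       weights=wgt)
    slices_having_nans = np.isnan(arr[-1, ...])
                                  ~~~^^^^^^^^^
IndexError: index -1 is out of bounds for axis 0 with size 0
```

```bash
python3 -c "
from h import *
go(513.5,364.6,150,76.5)"
```

```text
t 45.25 tcp [447.5 245.  234.3] tooly yaw 78.3 tilt [ 0.008  0.001 -1.   ] F [-0.2 -0.3 -0. ] op 41.3 q6 -0.96
turn: twist z total 0.031  THEN shift in turned tool [-35.6 131.5  84.8]  shift unturned [-39.7 130.3  84.8]
tilt fix twist [ 0.002  0.007 -0.   ]
```

```bash
python3 -m pendant '[{"translation":[-4,12,0],"twist":[0.002,0.007,0.031],"grip":-0.27},{"translation":[-5,18,0],"twist":[0,0,0],"grip":-0.27},{"translation":[-5,18,0],"twist":[0,0,0],"grip":-0.27},{"translation":[-5,18,0],"twist":[0,0,0],"grip":-0.27},{"translation":[-5,18,0],"twist":[0,0,0],"grip":-0.27},{"translation":[-5,18,5],"twist":[0,0,0],"grip":-0.27},{"translation":[-4,18,10],"twist":[0,0,0],"grip":-0.27},{"translation":[-3,10,15],"twist":[0,0,0],"grip":-0.27},{"translation":[0,3,15],"twist":[0,0,0],"grip":-0.27},{"translation":[0,0,10],"twist":[0,0,0],"grip":-0.27}]'
python3 -c "
from h import *
go(513.5,364.6,110,76.5)"
```

```text
t: 46.25
tool_pos: [0.5166, 0.3706, 0.1775]
orientation: [0.38, 3.117, 0.001]
force: [-0.4, 0.3, 0.5]
opening: 0.0338
t 46.25 tcp [516.6 370.6 177.5] tooly yaw 76.1 tilt [ 0.001  0.    -1.   ] F [-0.4  0.3  0.5] op 33.8 q6 -0.79
turn: twist z total -0.007  THEN shift in turned tool [ 1.7 -6.6 67.5]  shift unturned [ 1.7 -6.6 67.5]
tilt fix twist [ 0.001  0.001 -0.   ]
```

```bash
python3 -m pendant '[{"translation":[1,-4,5],"twist":[0,0,0],"grip":-0.27},{"translation":[1,-3,10],"twist":[0,0,0],"grip":-0.27},{"translation":[0,0,12],"twist":[0,0,0],"grip":-0.27},{"translation":[0,0,12],"twist":[0,0,0],"grip":-0.27},{"translation":[0,0,12],"twist":[0,0,0],"grip":-0.27},{"translation":[0,0,10],"twist":[0,0,0],"grip":-0.27},{"translation":[0,0,5],"twist":[0,0,0],"grip":-0.27},{"translation":[0,0,0],"twist":[0,0,0],"grip":-0.27},{"translation":[0,0,0],"twist":[0,0,0],"grip":-0.27},{"translation":[0,0,0],"twist":[0,0,0],"grip":-0.27}]'
python3 - <<'E'
from h import *
go(513.5,364.6,68.5,76.5)
p,d,i=snap('wrist'); save('w6',cv2.resize(p,(560,420)))
s=robot.read_state(); r=R.from_rotvec(s['orientation']).as_matrix(); Q=(pts(d,i)-s['tool_pos'])@r*1000; Z=pts(d,i)[...,2]*1000
m=(d>0)&(Z>88)&(Z<118)&(abs(Q[...,1])<30)&(abs(Q[...,0])<40)
q=Q[m]; print(len(q),[np.percentile(q[:,a],[1,5,50,95,99]).round(1) for a in range(3)])
E
```

```text
t: 47.25
tool_pos: [0.5113, 0.3612, 0.1046]
orientation: [-0.382, -3.117, 0.002]
force: [-0.2, -0.2, 1.0]
opening: 0.0339
t 47.25 tcp [511.3 361.2 104.6] tooly yaw 76.0 tilt [-0.001 -0.001 -1.   ] F [-0.2 -0.2  1. ] op 33.9 q6 -0.79
turn: twist z total -0.009  THEN shift in turned tool [-1.4  3.9 36.1]  shift unturned [-1.4  3.9 36.1]
tilt fix twist [-0.002 -0.001 -0.   ]
4398 [array([-28.4, -21.6,   4.3,  26.8,  32.1]), array([-29. , -24. ,   1.2,  14.6,  15.6]), array([-7.5, -6.7,  3.6, 15.2, 16.4])]
```

View pics/w6.png

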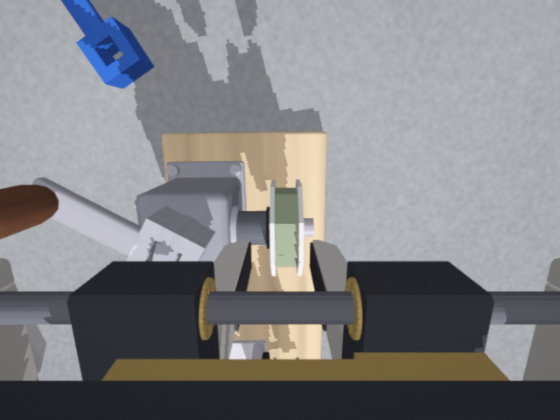

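```bash
python3 -m pendant '[{"translation":[-1,2.5,0],"twist":[-0.002,-0.001,-0.009],"grip":-0.27},{"translation":[0,2,0],"twist":[0,0,0],"grip":-0.27},{"translation":[0,0,0],"twist":[0,0,0],"grip":-0.27},{"translation":[0,0,4],"twist":[0,0,0],"grip":-0.27},{"translation":[0,0,4],"twist":[0,0,0],"grip":-0.27},{"translation":[0,0,4],"twist":[0,0,0],"grip":-0.27},{"translation":[0,0,4],"twist":[0,0,0],"grip":-0.27},{"translation":[0,0,0],"twist":[0,0,0],"grip":-0.27},{"translation":[0,0,0],"twist":[0,0,0],"grip":-0.27},{"translation":[0,0,0],"twist":[0,0,0],"grip":-0.27}]'
python3 - <<'E'
from h import *
go(513.7,365.3,68.5,76.5)
E
```

```text
t: 48.3
tool_pos: [0.5141, 0.3661, 0.0882]
orientation: [0.367, 3.118, 0.003]
force: [0.2, 0.4, -0.2]
opening: 0.0339
t 48.3 tcp [514.1 366.1  88.2] tooly yaw 76.6 tilt [ 0.002  0.001 -1.   ] F [ 0.2  0.4 -0.2] op 33.9 q6 -0.8
turn: twist z total 0.001  THEN shift in turned tool [ 0.3 -0.9 19.7]  shift unturned [ 0.3 -0.9 19.7]
tilt fix twist [ 0.002  0.002 -0.   ]
```

Now the last 19 mm, then close.

```bash
python3 -m pendant '[{"translation":[0,-0.5,4],"twist":[0.002,0.002,0],"grip":-0.27},{"translation":[0,0,4],"twist":[0,0,0],"grip":-0.27},{"translation":[0,0,4],"twist":[0,0,0],"grip":-0.27},{"translation":[0,0,4],"twist":[0,0,0],"grip":-0.27},{"translation":[0,0,3],"twist":[0,0,0],"grip":-0.27},{"translation":[0,0,0],"twist":[0,0,0],"grip":-0.27},{"translation":[0,0,0],"twist":[0,0,0],"grip":-1},{"translation":[0,0,0],"twist":[0,0,0],"grip":-1},{"translation":[0,0,0],"twist":[0,0,0],"grip":-1},{"translation":[0,0,0],"twist":[0,0,0],"grip":-1}]' 20
python3 - <<'E'
from h import *
go(513.7,365.3,68.5,76.5)
E
```

```text
t: 49.3
tool_pos: [0.5141, 0.3657, 0.0677]
orientation: [-0.367, -3.12, 0.0]
force: [0.3, 0.5, -0.5]
opening: 0.0215
t 49.3 tcp [514.1 365.7  67.7] tooly yaw 76.6 tilt [-0. -0. -1.] F [ 0.3  0.5 -0.5] op 21.5 q6 -0.8
turn: twist z total 0.001  THEN shift in turned tool [ 0.3 -0.4 -0.8]  shift unturned [ 0.3 -0.4 -0.8]
tilt fix twist [-0. -0. -0.]
```

```bash
python3 -m pendant '[{"translation":[0,0,0],"twist":[0,0,0],"grip":-1},{"translation":[0,0,-1.5],"twist":[0,0,0],"grip":-1},{"translation":[0,3,0],"twist":[0,0,0],"grip":-1},{"translation":[0,4,0],"twist":[0,0,0],"grip":-1},{"translation":[0,4,0],"twist":[0,0,0],"grip":-1},{"translation":[0,4,0],"twist":[0,0,0],"grip":-1},{"translation":[0,4,0],"twist":[0,0,0],"grip":-1},{"translation":[0,4,0],"twist":[0,0,0],"grip":-1},{"translation":[0,4,0],"twist":[0,0,0],"grip":-1},{"translation":[0,0,0],"twist":[0,0,0],"grip":-1}]' 30
python3 - <<'E'
from h import *
go(513.7+.2334*45,365.3+.9724*45,69,76.5)
E
```

```text
t: 50.3
tool_pos: [0.521, 0.3949, 0.0694]
orientation: [-0.367, -3.12, -0.001]
force: [-0.3, 0.6, -0.3]
opening: 0.0217
t 50.3 tcp [521.  394.9  69.4] tooly yaw 76.6 tilt [-0.  0. -1.] F [-0.3  0.6 -0.3] op 21.7 q6 -0.77
turn: twist z total 0.002  THEN shift in turned tool [ 0.2 14.6  0.4]  shift unturned [ 0.2 14.6  0.4]
tilt fix twist [ 0. -0. -0.]
```

```bash
python3 -m pendant '[{"translation":[0,5,0],"twist":[0,0,0],"grip":-1},{"translation":[0,6,0],"twist":[0,0,0],"grip":-1},{"translation":[0,6,0],"twist":[0,0,0],"grip":-1},{"translation":[0,3,0],"twist":[0,0,0],"grip":-1},{"translation":[0,0,-8],"twist":[0,0,0],"grip":-1},{"translation":[0,0,-14],"twist":[0,0,0],"grip":-1},{"translation":[0,0,-18],"twist":[0,0,0],"grip":-1},{"translation":[0,0,-18],"twist":[0,0,0],"grip":-1},{"translation":[0,0,-18],"twist":[0,0,0],"grip":-1},{"translation":[0,0,-18],"twist":[0,0,0],"grip":-1}]' 
python3 - <<'E'
from h import *
p,d,i=snap('side'); save('s7',p[220:480,60:380])
p2,d2,i2=snap('wrist'); np.savez('/tmp/w7',p=p2,d=d2)
t=robot.camera_info('top')
go(506,-299,150)
E
```

```text
t: 51.3
tool_pos: [0.5247, 0.4147, 0.1684]
orientation: [-0.366, -3.117, 0.004]
force: [0.3, -0.6, -1.2]
opening: 0.0218
t 51.4 tcp [526.7 416.  171.7] tooly yaw 76.6 tilt [ 0.002  0.002 -1.   ] F [-0.5 -0.3 -0. ] op 21.7 q6 -0.74
turn: twist z total -0.0  THEN shift in turned tool [-145.7 -700.4   20.5]  shift unturned [-145.7 -700.4   20.5]
tilt fix twist [ 0.002  0.002 -0.   ]
```

View pics/s7.png

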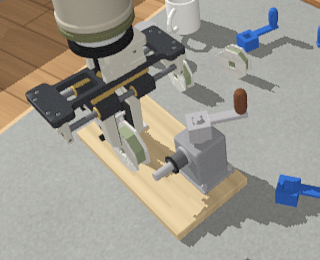

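The spool is off and in the gripper, and the crank stays on the shaft. Rise, turn and carry to the rack.

```bash
python3 -m pendant '[{"translation":[0,0,-10],"twist":[0,0,0.14],"grip":-1},{"translation":[0,0,-10],"twist":[0,0,0.15],"grip":-1},{"translation":[0,0,-10],"twist":[0,0,0.15],"grip":-1},{"translation":[0,0,-10],"twist":[0,0,0.15],"grip":-1},{"translation":[0,0,-10],"twist":[0,0,0.15],"grip":-1},{"translation":[0,0,-10],"twist":[0,0,0.15],"grip":-1},{"translation":[0,0,-10],"twist":[0,0,0.15],"grip":-1},{"translation":[0,0,-10],"twist":[0,0,0.15],"grip":-1},{"translation":[0,0,-10],"twist":[0,0,0.15],"grip":-1},{"translation":[0,0,0],"twist":[0,0,0.15],"grip":-1}]' 
python3 - <<'E'
from h import *
go(598.7,-290,200,-9.4)
E
```

```text
t: 52.4
tool_pos: [0.5249, 0.4134, 0.261]
orientation: [-2.391, -2.037, 0.004]
force: [0.2, 0.4, -0.6]
opening: 0.0219
t 52.4 tcp [524.9 413.4 261. ] tooly yaw -9.1 tilt [-0.002 -0.002 -1.   ] F [ 0.2  0.4 -0.6] op 21.9 q6 0.75
turn: twist z total 0.005  THEN shift in turned tool [-681.8  187.8   62. ]  shift unturned [-682.7  184.8   62. ]
tilt fix twist [-0.002  0.002  0.   ]
```

```bash
python3 -m pendant '[{"translation":[-25,7,0],"twist":[-0.002,0.002,0],"grip":-1},{"translation":[-38,10,0],"twist":[0,0,0],"grip":-1},{"translation":[-40,11,0],"twist":[0,0,0],"grip":-1},{"translation":[-40,11,0],"twist":[0,0,0],"grip":-1},{"translation":[-40,11,0],"twist":[0,0,0],"grip":-1},{"translation":[-40,11,0],"twist":[0,0,0],"grip":-1},{"translation":[-40,11,0],"twist":[0,0,0],"grip":-1},{"translation":[-40,11,0],"twist":[0,0,0],"grip":-1},{"translation":[-40,11,0],"twist":[0,0,0],"grip":-1},{"translation":[-40,11,0],"twist":[0,0,0],"grip":-1}]' 
python3 -m pendant '[{"translation":[-40,11,0],"twist":[0,0,0],"grip":-1},{"translation":[-40,11,0],"twist":[0,0,0],"grip":-1},{"translation":[-40,11,0],"twist":[0,0,0],"grip":-1},{"translation":[-40,11,0],"twist":[0,0,0],"grip":-1},{"translation":[-40,11,0],"twist":[0,0,0],"grip":-1},{"translation":[-30,8,0],"twist":[0,0,0],"grip":-1},{"translation":[-20,5,0],"twist":[0,0,0],"grip":-1},{"translation":[-5,0,0],"twist":[0,0,0],"grip":-1},{"translation":[0,0,0],"twist":[0,0,0],"grip":-1},{"translation":[0,0,0],"twist":[0,0,0],"grip":-1}]' 
cat > rack.py <<'E'
from h import *
p,d,i=snap('wrist'); np.savez('/tmp/rk',p=p,d=d); P=pts(d,i)*1000
hsv=cv2.cvtColor(p,cv2.COLOR_RGB2HSV)
a=np.radians(-9.4); u=np.array([np.cos(a),np.sin(a)]); w=np.array([-u[1],u[0]])
v=P[...,:2]-[506,-298.6]; X=v@u; Y=v@w; Z=P[...,2]
b=(d>0)&(abs(X)<135)&(abs(Y)<60)&(hsv[...,1]>70)&(hsv[...,0]<22)
m=b&(Z>35)&(Z<48)&(abs(Y)<38)
h,e=np.histogram(X[m],bins=np.arange(-130,131,2)); print([(int(e[k]),int(h[k])) for k in range(len(h)) if h[k]])
m=b&(Z>15)&(Z<48); q=np.stack([X[m],Y[m]],1).astype(np.float32); print(cv2.minAreaRect(q),q.min(0),q.max(0))
E
python3 rack.py; python3 - <<'E'
from h import *
go(598.7,-314,120,-9.4)
E
```

```text
t: 53.4
tool_pos: [0.5629, 0.0085, 0.2553]
orientation: [-2.388, -2.037, 0.005]
force: [1.2, 0.5, -0.1]
opening: 0.0217
t: 54.4
tool_pos: [0.585, -0.2704, 0.2496]
orientation: [-2.393, -2.025, 0.009]
force: [0.2, 0.4, -0.3]
opening: 0.0217
[(-122, 1), (-120, 50), (-118, 77), (-116, 95), (-114, 113), (-112, 133), (-110, 122), (-82, 1), (-80, 56), (-78, 78), (-76, 81), (-74, 102), (-72, 102), (-70, 104), (-68, 119), (-66, 137), (-64, 68), (-62, 3), (-34, 32), (-32, 83), (-30, 87), (-28, 93), (-26, 96), (-24, 109), (-22, 110), (-20, 111), (-18, 113), (-16, 15), (12, 6), (14, 85), (16, 91), (18, 95), (20, 99), (22, 105), (24, 103), (26, 113), (28, 103), (30, 51), (60, 6), (62, 18), (64, 17), (66, 9), (68, 18), (70, 18), (72, 9), (74, 18), (76, 14), (106, 86), (108, 107), (110, 95), (112, 101), (114, 100), (116, 80), (118, 5)]
((-1.2579803466796875, 1.4945716857910156), (243.68536376953125, 99.42610168457031), 0.17285358905792236) [-123.231346  -48.57105 ] [120.45168   50.964268]
t 54.45 tcp [ 585.1 -270.2  249.6] tooly yaw -9.5 tilt [-0.009  0.002 -1.   ] F [ 0.8  0.4 -1.2] op 21.8 q6 -0.34
turn: twist z total -0.002  THEN shift in turned tool [-41.   21.8 129.4]  shift unturned [-41.   21.9 129.4]
tilt fix twist [-0.009 -0.     0.   ]
```

```bash
cat > hand.py <<'E'
from h import *
p,d,i=snap('wrist'); s=robot.read_state(); r=R.from_rotvec(s['orientation']).as_matrix(); Q=(pts(d,i)-s['tool_pos'])@r*1000
hsv=cv2.cvtColor(p,cv2.COLOR_RGB2HSV)
m=(d>0)&(abs(Q[...,1])<14)&(Q[...,2]<50)&(Q[...,2]>-60)
q=Q[m]; print(len(q))
for z in range(-60,50,10):
    k=q[(q[:,2]>=z)&(q[:,2]<z+10)]
    if len(k)>5: print(z,len(k),'x',k[:,0].min().round(1),k[:,0].max().round(1),'y',k[:,1].min().round(1),k[:,1].max().round(1))
E
python3 hand.py
python3 -m pendant '[{"translation":[-8,4,10],"twist":[-0.009,0,0],"grip":-1},{"translation":[-10,5,15],"twist":[0,0,0],"grip":-1},{"translation":[-10,6,15],"twist":[0,0,0],"grip":-1},{"translation":[-10,5,15],"twist":[0,0,0],"grip":-1},{"translation":[-3,1,15],"twist":[0,0,0],"grip":-1},{"translation":[0,0,15],"twist":[0,0,0],"grip":-1},{"translation":[0,0,15],"twist":[0,0,0],"grip":-1},{"translation":[0,0,15],"twist":[0,0,0],"grip":-1},{"translation":[0,0,10],"twist":[0,0,0],"grip":-1},{"translation":[0,0,0],"twist":[0,0,0],"grip":-1}]' 
python3 - <<'E'
from h import *
go(597.5,-312.4,95,-9.4)
E
```

```text
5761
-60 277 x -6.9 10.4 y -14.0 14.0
-50 1102 x -16.0 20.9 y -14.0 14.0
-40 2835 x -21.1 31.5 y -14.0 14.0
-30 1107 x -27.4 35.6 y -13.8 13.9
-20 211 x -27.0 36.0 y -11.5 10.2
-10 182 x 29.2 36.1 y -11.4 10.5
0 47 x 29.5 36.0 y -11.0 10.2
t: 55.5
tool_pos: [0.5993, -0.3138, 0.1099]
orientation: [-2.39, -2.031, 0.001]
force: [-0.3, 0.5, -1.2]
opening: 0.0216
t 55.5 tcp [ 599.3 -313.8  109.9] tooly yaw -9.3 tilt [-0.003  0.003 -1.   ] F [-0.3  0.5 -1.2] op 21.6 q6 -0.4
turn: twist z total 0.002  THEN shift in turned tool [ 1.1 -1.9 15. ]  shift unturned [ 1.1 -1.9 15. ]
tilt fix twist [-0.004 -0.003  0.   ]
```

```bash
python3 -m pendant '[{"translation":[-0.5,-1.5,0],"twist":[-0.004,-0.003,0],"grip":-1},{"translation":[0,0,4],"twist":[0,0,0],"grip":-1},{"translation":[0,0,6],"twist":[0,0,0],"grip":-1},{"translation":[0,0,6],"twist":[0,0,0],"grip":-1},{"translation":[0,0,6],"twist":[0,0,0],"grip":-1},{"translation":[0,0,6],"twist":[0,0,0],"grip":-1},{"translation":[0,0,6],"twist":[0,0,0],"grip":-1},{"translation":[0,0,3],"twist":[0,0,0],"grip":-1},{"translation":[0,0,0],"twist":[0,0,0],"grip":-1},{"translation":[0,0,0],"twist":[0,0,0],"grip":-1}]' 
python3 - <<'E'
from h import *
u=np.array([.9866,-.1633]); w=np.array([.1633,.9866])
g=np.array([597.5,-312.4])-2*w+.5*u
go(g[0],g[1],38,-9.4)
E
```

```text
t: 56.5
tool_pos: [0.5994, -0.3147, 0.0728]
orientation: [2.389, 2.032, 0.002]
force: [0.3, -0.4, -0.8]
opening: 0.0216
t 56.5 tcp [ 599.4 -314.7   72.8] tooly yaw -9.2 tilt [ 0.004 -0.003 -1.   ] F [ 0.3 -0.4 -0.8] op 21.6 q6 -0.4
turn: twist z total 0.003  THEN shift in turned tool [ 0.  -1.9 34.8]  shift unturned [ 0.  -1.9 34.8]
tilt fix twist [0.005 0.003 0.   ]
```

```bash
python3 -m pendant '[{"translation":[0,-2,0],"twist":[0.005,0.003,0.003],"grip":-1},{"translation":[0,0,0],"twist":[0,0,0],"grip":-1},{"translation":[0,0,4],"twist":[0,0,0],"grip":-1},{"translation":[0,0,4],"twist":[0,0,0],"grip":-1},{"translation":[0,0,4],"twist":[0,0,0],"grip":-1},{"translation":[0,0,4],"twist":[0,0,0],"grip":-1},{"translation":[0,0,4],"twist":[0,0,0],"grip":-1},{"translation":[0,0,4],"twist":[0,0,0],"grip":-1},{"translation":[0,0,0],"twist":[0,0,0],"grip":-1},{"translation":[0,0,0],"twist":[0,0,0],"grip":-1}]' 
python3 - <<'E'
from h import *
u=np.array([.9866,-.1633]); w=np.array([.1633,.9866])
g=np.array([597.5,-312.4])-2*w+.5*u
go(g[0],g[1],38,-9.4)
E
```

```text
t: 57.5
tool_pos: [0.5975, -0.3144, 0.0469]
orientation: [-2.396, -2.031, -0.0]
force: [0.3, -0.5, -1.0]
opening: 0.0218
t 57.5 tcp [ 597.5 -314.4   46.9] tooly yaw -9.4 tilt [-0.     0.001 -1.   ] F [ 0.3 -0.5 -1. ] op 21.8 q6 -0.4
turn: twist z total -0.001  THEN shift in turned tool [-0.   0.2  8.9]  shift unturned [-0.   0.2  8.9]
tilt fix twist [-0.    -0.001  0.   ]
```

Going in cleanly with no force. Last 10 mm, then release to 32 mm and rise.

```bash
python3 -m pendant '[{"translation":[0,0,3],"twist":[0,0,0],"grip":-1},{"translation":[0,0,3],"twist":[0,0,0],"grip":-1},{"translation":[0,0,3],"twist":[0,0,0],"grip":-1},{"translation":[0,0,2],"twist":[0,0,0],"grip":-1},{"translation":[0,0,0],"twist":[0,0,0],"grip":-1},{"translation":[0,0,0],"twist":[0,0,0],"grip":-0.3},{"translation":[0,0,0],"twist":[0,0,0],"grip":-0.3},{"translation":[0,0,0],"twist":[0,0,0],"grip":-0.3},{"translation":[0,0,0],"twist":[0,0,0],"grip":-0.3},{"translation":[0,0,-5],"twist":[0,0,0],"grip":-0.3}]' 
python3 -m pendant '[{"translation":[0,0,-10],"twist":[0,0,0],"grip":-0.3},{"translation":[0,0,-20],"twist":[0,0,0],"grip":-0.3},{"translation":[0,0,-20],"twist":[0,0,0],"grip":-0.3},{"translation":[0,0,-20],"twist":[0,0,0],"grip":-0.3},{"translation":[0,0,-20],"twist":[0,0,0],"grip":0},{"translation":[0,0,-20],"twist":[0,0,0],"grip":0},{"translation":[0,0,-20],"twist":[0,0,0],"grip":0},{"translation":[0,0,-10],"twist":[0,0,0],"grip":0},{"translation":[0,0,0],"twist":[0,0,0],"grip":0},{"translation":[0,0,0],"twist":[0,0,0],"grip":0}]' 
cat > chk.py <<'E'
from h import *
def spools(n):
    p,d,i=snap(n); P=pts(d,i)*1000
    a=np.radians(-9.4); u=np.array([np.cos(a),np.sin(a)]); w=np.array([-u[1],u[0]])
    v=P[...,:2]-[504.8,-297.1]; X=v@u; Y=v@w; Z=P[...,2]
    for sx in (-94,-47,0,47,94):
        m=(d>0)&(abs(X-sx)<18)&(abs(Y)<45)&(Z>45)&(Z<105)
        if m.sum()>15: print(n,'slot',sx,m.sum(),'X',np.percentile(X[m],[2,98]).round(1),'Y',np.percentile(Y[m],[2,98]).round(1),'Z',np.percentile(Z[m],[50,99]).round(1))
for n in ('wrist','side','top'): spools(n)
E
python3 chk.py; python3 - <<'E'
from h import *
go(592,51,150,0)
E
```

```text
t: 58.5
tool_pos: [0.5981, -0.3147, 0.0416]
orientation: [2.396, 2.031, 0.001]
force: [-0.2, -0.2, 0.5]
opening: 0.0327
t: 59.5
tool_pos: [0.5987, -0.3152, 0.195]
orientation: [2.392, 2.027, 0.004]
force: [0.1, 0.6, -0.3]
opening: 0.0465
wrist slot 94 1490 X [ 84.8 105.7] Y [-27.3  32.2] Z [73.8 82. ]
side slot 94 300 X [ 82.4 105.9] Y [-28.8  35.5] Z [64.4 81.1]
top slot 94 251 X [ 84.3 106.9] Y [ 0.7 33. ] Z [67.3 81.3]
t 59.65 tcp [ 598.2 -314.9  193.8] tooly yaw -9.4 tilt [ 0.004 -0.002 -1.   ] F [-0.1  0.   0.5] op 46.5 q6 -0.4
turn: twist z total -0.165  THEN shift in turned tool [365.9  -6.4  43.3]  shift unturned [360.  -66.3  43. ]
tilt fix twist [ 0.005  0.001 -0.   ]
```

```bash
python3 -m pendant '[{"translation":[35,0,0],"twist":[0.005,0,0],"grip":0},{"translation":[40,0,0],"twist":[0,0,0],"grip":0},{"translation":[40,-10,0],"twist":[0,0,0],"grip":0},{"translation":[40,-10,0],"twist":[0,0,0],"grip":0},{"translation":[40,-10,0],"twist":[0,0,0],"grip":0},{"translation":[40,-10,0],"twist":[0,0,0],"grip":0},{"translation":[40,-10,0],"twist":[0,0,0],"grip":0},{"translation":[40,-10,0],"twist":[0,0,0],"grip":0},{"translation":[25,-5,0],"twist":[0,0,0],"grip":0},{"translation":[0,0,0],"twist":[0,0,0],"grip":0}]' 
python3 -m pendant '[{"translation":[0,0,0],"twist":[0,0,0.14],"grip":0},{"translation":[0,0,0],"twist":[0,0,0.14],"grip":0},{"translation":[0,0,0],"twist":[0,0,0.14],"grip":0},{"translation":[0,0,0],"twist":[0,0,0.14],"grip":0},{"translation":[0,0,0],"twist":[0,0,0.14],"grip":0},{"translation":[0,0,0],"twist":[0,0,0.14],"grip":0},{"translation":[0,0,0],"twist":[0,0,0.14],"grip":0},{"translation":[0,0,0],"twist":[0,0,0.14],"grip":0},{"translation":[0,0,0],"twist":[0,0,0.14],"grip":0},{"translation":[0,0,0],"twist":[0,0,0.14],"grip":0}]' 
cat > sp.py <<'E'
from h import *; import sys
x,y=float(sys.argv[1]),float(sys.argv[2])
p,d,i=snap('wrist'); P=pts(d,i)*1000
m=(d>0)&(np.hypot(P[...,0]-x,P[...,1]-y)<45)&(P[...,2]>25)&(P[...,2]<80)
q=P[m][:,:2].astype(np.float32); r=cv2.minAreaRect(q); print(len(q),r)
go(r[0][0],r[0][1],8,float(sys.argv[3]))
E
python3 sp.py 592 51 -90.5
```

```text
t: 60.65
tool_pos: [0.5821, 0.044, 0.1792]
orientation: [-2.388, -2.015, 0.021]
force: [-0.1, -0.8, -0.2]
opening: 0.0467
t: 61.65
tool_pos: [0.5768, 0.0359, 0.1681]
orientation: [3.139, -0.086, -0.061]
force: [-0.4, -0.0, -0.0]
opening: 0.0464
1786 ((592.1558837890625, 51.31666946411133), (22.12761116027832, 67.85411071777344), 89.61654663085938)
t 61.7 tcp [576.7  35.7 167.9] tooly yaw -93.7 tilt [-0.039  0.001 -0.999] F [-0.4  0.4 -0.6] op 46.3 q6 1.61
turn: twist z total -0.055  THEN shift in turned tool [ 21.5 -16.  159.1]  shift unturned [ 20.7 -16.9 159.2]
tilt fix twist [0.002 0.039 0.   ]
```

```bash
python3 -m pendant '[{"translation":[5,-6,0],"twist":[0.001,0.02,-0.03],"grip":0},{"translation":[5,-6,0],"twist":[0.001,0.019,-0.025],"grip":0},{"translation":[4,-4,10],"twist":[0,0,0],"grip":0},{"translation":[0,0,15],"twist":[0,0,0],"grip":0},{"translation":[0,0,15],"twist":[0,0,0],"grip":0},{"translation":[0,0,15],"twist":[0,0,0],"grip":0},{"translation":[0,0,15],"twist":[0,0,0],"grip":0},{"translation":[0,0,10],"twist":[0,0,0],"grip":0},{"translation":[0,0,0],"twist":[0,0,0],"grip":0},{"translation":[0,0,0],"twist":[0,0,0],"grip":0}]' 
python3 -c "
from h import *
go(592.2,51.3,8,-90.4)"
```

```text
t: 62.7
tool_pos: [0.5895, 0.0511, 0.0753]
orientation: [-3.141, -0.013, 0.007]
force: [-0.2, 0.5, 0.3]
opening: 0.0466
t 62.7 tcp [589.5  51.1  75.3] tooly yaw -89.5 tilt [-0.004  0.001 -1.   ] F [-0.2  0.5  0.3] op 46.6 q6 1.56
turn: twist z total 0.015  THEN shift in turned tool [ 3.  -0.2 67.3]  shift unturned [ 3.  -0.1 67.3]
tilt fix twist [-0.001  0.004  0.   ]
```

```bash
python3 -m pendant '[{"translation":[3,0,0],"twist":[0,0.004,0.015],"grip":0},{"translation":[0,0,8],"twist":[0,0,0],"grip":0},{"translation":[0,0,9],"twist":[0,0,0],"grip":0},{"translation":[0,0,9],"twist":[0,0,0],"grip":0},{"translation":[0,0,9],"twist":[0,0,0],"grip":0},{"translation":[0,0,9],"twist":[0,0,0],"grip":0},{"translation":[0,0,9],"twist":[0,0,0],"grip":0},{"translation":[0,0,8],"twist":[0,0,0],"grip":0},{"translation":[0,0,4],"twist":[0,0,0],"grip":0},{"translation":[0,0,0],"twist":[0,0,0],"grip":-1}]' 
python3 -m pendant '[{"translation":[0,0,0],"twist":[0,0,0],"grip":-1},{"translation":[0,0,0],"twist":[0,0,0],"grip":-1},{"translation":[0,0,0],"twist":[0,0,0],"grip":-1},{"translation":[0,0,0],"twist":[0,0,0],"grip":-1},{"translation":[0,0,0],"twist":[0,0,0],"grip":-1},{"translation":[0,0,0],"twist":[0,0,0],"grip":-1},{"translation":[0,0,0],"twist":[0,0,0],"grip":-1},{"translation":[0,0,0],"twist":[0,0,0],"grip":-1},{"translation":[0,0,0],"twist":[0,0,0],"grip":-1},{"translation":[0,0,0],"twist":[0,0,0],"grip":-1}]' 25
python3 -c "
from h import *
go(592.2,51.3,8,-90.4)"
```

```text
t: 63.7
tool_pos: [0.594, 0.0511, 0.0059]
orientation: [-3.141, 0.013, -0.004]
force: [0.3, 0.8, -0.3]
opening: 0.042
t: 64.7
tool_pos: [0.5952, 0.0511, 0.0075]
orientation: [-3.141, 0.013, -0.008]
force: [-0.7, 0.4, -0.1]
opening: 0.0219
t 64.7 tcp [595.2  51.1   7.5] tooly yaw -90.5 tilt [ 0.005  0.001 -1.   ] F [-0.7  0.4 -0.1] op 21.9 q6 1.58
turn: twist z total -0.001  THEN shift in turned tool [-3.  -0.2 -0.5]  shift unturned [-3.  -0.2 -0.5]
tilt fix twist [-0.001 -0.005 -0.   ]
```

```bash
python3 -m pendant '[{"translation":[0,0,-12],"twist":[0,0,0],"grip":-1},{"translation":[0,0,-15],"twist":[0,0,-0.1],"grip":-1},{"translation":[0,0,-15],"twist":[0,0,-0.14],"grip":-1},{"translation":[0,0,-15],"twist":[0,0,-0.15],"grip":-1},{"translation":[0,0,-15],"twist":[0,0,-0.15],"grip":-1},{"translation":[0,0,-15],"twist":[0,0,-0.15],"grip":-1},{"translation":[0,0,-15],"twist":[0,0,-0.15],"grip":-1},{"translation":[0,0,-15],"twist":[0,0,-0.15],"grip":-1},{"translation":[0,0,-15],"twist":[0,0,-0.15],"grip":-1},{"translation":[0,0,0],"twist":[0,0,-0.15],"grip":-1}]' 
python3 -c "
from h import *
go(504.8,-297.1,120,-9.4)"
```

```text
t: 65.7
tool_pos: [0.5952, 0.051, 0.1534]
orientation: [2.508, 1.884, 0.012]
force: [-0.0, 0.1, -0.9]
opening: 0.0214
t 65.7 tcp [595.2  51.  153.4] tooly yaw -16.2 tilt [ 0.009  0.001 -1.   ] F [-0.   0.1 -0.9] op 21.4 q6 0.28
turn: twist z total -0.118  THEN shift in turned tool [-358.3  -32.6   32. ]  shift unturned [-359.6    9.9   32.3]
tilt fix twist [ 0.008 -0.003  0.   ]
```

```bash
python3 -m pendant '[{"translation":[-10,0,0],"twist":[0.008,-0.003,-0.12],"grip":-1},{"translation":[-35,-3,0],"twist":[0,0,0],"grip":-1},{"translation":[-40,-3,0],"twist":[0,0,0],"grip":-1},{"translation":[-40,-3,0],"twist":[0,0,0],"grip":-1},{"translation":[-40,-4,0],"twist":[0,0,0],"grip":-1},{"translation":[-40,-4,0],"twist":[0,0,0],"grip":-1},{"translation":[-40,-4,0],"twist":[0,0,0],"grip":-1},{"translation":[-40,-4,0],"twist":[0,0,0],"grip":-1},{"translation":[-40,-4,0],"twist":[0,0,0],"grip":-1},{"translation":[-25,-4,0],"twist":[0,0,0],"grip":-1}]' 
python3 hand.py | tail -4
python3 -c "
from h import *
go(504.8,-297.1,80,-9.4)"
```

```text
t: 66.7
tool_pos: [0.5095, -0.2988, 0.1666]
orientation: [2.365, 2.05, 0.013]
force: [-0.1, 0.3, -0.3]
opening: 0.0221
-40 335 x 12.7 36.3 y -13.9 14.0
-30 229 x 12.9 36.2 y -13.9 13.8
-20 82 x 29.5 36.2 y -10.5 11.2
-10 6 x 27.4 30.2 y -7.6 8.4
t 66.75 tcp [ 508.4 -301.9  166.7] tooly yaw -8.3 tilt [ 0.013 -0.005 -1.   ] F [-2.  -2.8 -0.2] op 21.8 q6 -0.48
turn: twist z total 0.02  THEN shift in turned tool [ 4.4 -5.5 86.6]  shift unturned [ 4.5 -5.4 86.6]
tilt fix twist [ 0.014  0.003 -0.   ]
```

```bash
python3 -m pendant '[{"translation":[4,-5,0],"twist":[0.014,0.003,0.02],"grip":-1},{"translation":[0,0,10],"twist":[0,0,0],"grip":-1},{"translation":[0,0,15],"twist":[0,0,0],"grip":-1},{"translation":[0,0,15],"twist":[0,0,0],"grip":-1},{"translation":[0,0,15],"twist":[0,0,0],"grip":-1},{"translation":[0,0,15],"twist":[0,0,0],"grip":-1},{"translation":[0,0,10],"twist":[0,0,0],"grip":-1},{"translation":[0,0,0],"twist":[0,0,0],"grip":-1},{"translation":[0,0,0],"twist":[0,0,0],"grip":-1},{"translation":[0,0,0],"twist":[0,0,0],"grip":-1}]' 
python3 hand.py | tail -5
python3 -c "
from h import *
go(504.8,-297.1,60,-9.4)"
```

```text
t: 67.75
tool_pos: [0.5031, -0.2927, 0.0786]
orientation: [-2.392, -2.029, 0.001]
force: [-0.0, 0.0, -0.5]
opening: 0.0218
-50 1408 x 8.3 33.1 y -13.9 13.9
-40 341 x 9.7 33.3 y -14.0 14.0
-30 229 x 9.8 33.2 y -13.9 13.9
-20 87 x 26.6 33.1 y -11.3 10.2
40 126 x 13.4 37.6 y -14.0 -10.9
t 67.8 tcp [ 503.3 -292.9   78.9] tooly yaw -9.4 tilt [-0.003  0.003 -1.   ] F [ 0.7 -0.7 -0.4] op 21.5 q6 -0.45
turn: twist z total 0.0  THEN shift in turned tool [-3.9  2.3 18.9]  shift unturned [-3.9  2.3 18.9]
tilt fix twist [-0.004 -0.002  0.   ]
```

```bash
python3 -m pendant '[{"translation":[-2.5,2.8,0],"twist":[-0.004,-0.002,0],"grip":-1},{"translation":[0,0,0],"twist":[0,0,0],"grip":-1},{"translation":[0,0,5],"twist":[0,0,0],"grip":-1},{"translation":[0,0,6],"twist":[0,0,0],"grip":-1},{"translation":[0,0,6],"twist":[0,0,0],"grip":-1},{"translation":[0,0,6],"twist":[0,0,0],"grip":-1},{"translation":[0,0,4],"twist":[0,0,0],"grip":-1},{"translation":[0,0,0],"twist":[0,0,0],"grip":-1},{"translation":[0,0,0],"twist":[0,0,0],"grip":-1},{"translation":[0,0,0],"twist":[0,0,0],"grip":-1}]' 
python3 -c "
from h import *
go(504.8+.5+1.5*.1633*-1+.48,-297.1+1.5,20,-9.4)"
```

```text
t: 68.8
tool_pos: [0.5068, -0.2971, 0.051]
orientation: [2.394, 2.03, 0.002]
force: [0.2, 1.5, -0.3]
opening: 0.0218
t 68.8 tcp [ 506.8 -297.1   51. ] tooly yaw -9.4 tilt [ 0.003 -0.002 -1.   ] F [ 0.2  1.5 -0.3] op 21.8 q6 -0.45
turn: twist z total 0.0  THEN shift in turned tool [ 1.3 -1.6 31. ]  shift unturned [ 1.3 -1.6 31. ]
tilt fix twist [0.003 0.001 0.   ]
```

```bash
python3 -m pendant '[{"translation":[1,-1.8,0],"twist":[0.003,0.001,0],"grip":-1},{"translation":[0,0,0],"twist":[0,0,0],"grip":-1},{"translation":[0,0,4],"twist":[0,0,0],"grip":-1},{"translation":[0,0,4],"twist":[0,0,0],"grip":-1},{"translation":[0,0,4],"twist":[0,0,0],"grip":-1},{"translation":[0,0,4],"twist":[0,0,0],"grip":-1},{"translation":[0,0,4],"twist":[0,0,0],"grip":-1},{"translation":[0,0,3],"twist":[0,0,0],"grip":-1},{"translation":[0,0,0],"twist":[0,0,0],"grip":-1},{"translation":[0,0,0],"twist":[0,0,0],"grip":-1}]' 
python3 -c "
from h import *
go(505.6,-295.7,20,-9.4)"
```

```text
t: 69.8
tool_pos: [0.5052, -0.2958, 0.0262]
orientation: [2.396, 2.032, 0.0]
force: [0.0, -0.1, -0.3]
opening: 0.0217
t 69.8 tcp [ 505.2 -295.8   26.2] tooly yaw -9.4 tilt [ 0. -0. -1.] F [ 0.  -0.1 -0.3] op 21.7 q6 -0.45
turn: twist z total 0.0  THEN shift in turned tool [0.1 0.3 6.2]  shift unturned [0.1 0.3 6.2]
tilt fix twist [0. 0. 0.]
```

```bash
python3 -m pendant '[{"translation":[0,0,3],"twist":[0,0,0],"grip":-1},{"translation":[0,0,3],"twist":[0,0,0],"grip":-1},{"translation":[0,0,2],"twist":[0,0,0],"grip":-1},{"translation":[0,0,0],"twist":[0,0,0],"grip":-1},{"translation":[0,0,0],"twist":[0,0,0],"grip":-0.3},{"translation":[0,0,0],"twist":[0,0,0],"grip":-0.3},{"translation":[0,0,0],"twist":[0,0,0],"grip":-0.3},{"translation":[0,0,0],"twist":[0,0,0],"grip":-0.3},{"translation":[0,0,-5],"twist":[0,0,0],"grip":-0.3},{"translation":[0,0,-10],"twist":[0,0,0],"grip":-0.3}]' 
python3 -m pendant '[{"translation":[0,0,-15],"twist":[0,0,0],"grip":-0.3},{"translation":[0,0,-20],"twist":[0,0,0],"grip":-0.3},{"translation":[0,0,-20],"twist":[0,0,0],"grip":-0.3},{"translation":[0,0,-20],"twist":[0,0,0],"grip":-0.3},{"translation":[0,0,-20],"twist":[0,0,0],"grip":0},{"translation":[0,0,-20],"twist":[0,0,0],"grip":0},{"translation":[0,0,-20],"twist":[0,0,0],"grip":0},{"translation":[0,0,-10],"twist":[0,0,0],"grip":0},{"translation":[0,0,0],"twist":[0,0,0],"grip":0},{"translation":[0,0,0],"twist":[0,0,0],"grip":0}]' 
python3 chk.py; python3 - <<'E'
from h import *
go(667,139,170,71.2)
E
```

```text
t: 70.8
tool_pos: [0.5049, -0.2956, 0.0328]
orientation: [-2.396, -2.032, 0.0]
force: [0.0, 0.5, 0.3]
opening: 0.0324
t: 71.8
tool_pos: [0.5072, -0.2971, 0.1987]
orientation: [2.386, 2.024, 0.005]
force: [-0.2, 0.4, -0.4]
opening: 0.0465
wrist slot 0 1461 X [-9.7 11.5] Y [-28.2  31.4] Z [74.  81.9]
wrist slot 94 1989 X [ 83.9 105.5] Y [-30.4  32.8] Z [71.3 81.8]
side slot 0 313 X [-11.6  12.2] Y [-27.9  34.2] Z [65.  81.7]
side slot 94 300 X [ 82.4 105.9] Y [-28.8  35.8] Z [64.6 80.7]
top slot 0 296 X [-9.5 12.5] Y [-7.8 32.2] Z [70.7 83.7]
top slot 94 462 X [ 84.5 106.7] Y [-30.5  31.9] Z [69.5 82.7]
t 71.95 tcp [ 506.7 -296.7  197.3] tooly yaw -9.4 tilt [ 0.009 -0.006 -1.   ] F [-0.4  0.3  0.7] op 46.4 q6 -0.45
turn: twist z total -1.407  THEN shift in turned tool [-11.2 463.9  32. ]  shift unturned [456.2  86.8  26. ]
tilt fix twist [ 0.01   0.005 -0.   ]
```

Both spools are home. On to the third.

```bash
python3 -m pendant '[{"translation":[30,6,0],"twist":[0.01,0.005,0],"grip":0},{"translation":[48,9,0],"twist":[0,0,0],"grip":0},{"translation":[48,9,0],"twist":[0,0,0],"grip":0},{"translation":[48,9,0],"twist":[0,0,0],"grip":0},{"translation":[48,9,0],"twist":[0,0,0],"grip":0},{"translation":[48,9,0],"twist":[0,0,0],"grip":0},{"translation":[48,9,0],"twist":[0,0,0],"grip":0},{"translation":[48,9,0],"twist":[0,0,0],"grip":0},{"translation":[48,9,0],"twist":[0,0,0],"grip":0},{"translation":[35,6,0],"twist":[0,0,0],"grip":0}]' 
python3 -m pendant '[{"translation":[0,0,0],"twist":[0,0,-0.14],"grip":0},{"translation":[0,0,0],"twist":[0,0,-0.15],"grip":0},{"translation":[0,0,0],"twist":[0,0,-0.15],"grip":0},{"translation":[0,0,0],"twist":[0,0,-0.15],"grip":0},{"translation":[0,0,0],"twist":[0,0,-0.15],"grip":0},{"translation":[0,0,0],"twist":[0,0,-0.15],"grip":0},{"translation":[0,0,0],"twist":[0,0,-0.15],"grip":0},{"translation":[0,0,0],"twist":[0,0,-0.15],"grip":0},{"translation":[0,0,0],"twist":[0,0,-0.15],"grip":0},{"translation":[0,0,0],"twist":[0,0,-0.07],"grip":0}]' 
python3 sp.py 667 139 71.2
```

```text
t: 72.95
tool_pos: [0.6605, 0.1413, 0.1817]
orientation: [-2.395, -2.009, 0.023]
force: [1.2, -0.1, 0.6]
opening: 0.0467
t: 73.95
tool_pos: [0.6523, 0.1489, 0.162]
orientation: [-0.498, -3.054, 0.012]
force: [-0.4, 0.7, -0.0]
opening: 0.0464
1631 ((666.7981567382812, 140.161865234375), (21.65424346923828, 68.10020446777344), 71.62189483642578)
t 74.0 tcp [652.  148.9 161.7] tooly yaw 71.6 tilt [-0.049 -0.    -0.999] F [ 0.1  0.3 -0.1] op 46.8 q6 -1.11
turn: twist z total 0.008  THEN shift in turned tool [-23.9  -1.1 152.7]  shift unturned [-23.9  -1.3 152.7]
tilt fix twist [-0.016 -0.046 -0.   ]
```

```bash
python3 -m pendant '[{"translation":[-5,-1,0],"twist":[-0.008,-0.023,0],"grip":0},{"translation":[-6,-1,0],"twist":[-0.008,-0.023,0],"grip":0},{"translation":[-6,-1,10],"twist":[0,0,0],"grip":0},{"translation":[0,0,15],"twist":[0,0,0],"grip":0},{"translation":[0,0,15],"twist":[0,0,0],"grip":0},{"translation":[0,0,15],"twist":[0,0,0],"grip":0},{"translation":[0,0,15],"twist":[0,0,0],"grip":0},{"translation":[0,0,8],"twist":[0,0,0],"grip":0},{"translation":[0,0,0],"twist":[0,0,0],"grip":0},{"translation":[0,0,0],"twist":[0,0,0],"grip":0}]' 
python3 -c "
from h import *
go(666.8,140.1,8,71.5)"
```

```text
t: 75.0
tool_pos: [0.665, 0.1393, 0.0699]
orientation: [-0.514, -3.095, 0.002]
force: [0.7, -0.1, -0.9]
opening: 0.0466
t 75.0 tcp [665.  139.3  69.9] tooly yaw 71.2 tilt [-0.005 -0.001 -1.   ] F [ 0.7 -0.1 -0.9] op 46.6 q6 -1.11
turn: twist z total -0.006  THEN shift in turned tool [-1.7  1.5 61.9]  shift unturned [-1.7  1.5 61.9]
tilt fix twist [-0.002 -0.004  0.   ]
```

```bash
python3 -m pendant '[{"translation":[0,1.5,0],"twist":[-0.002,-0.004,-0.006],"grip":0},{"translation":[0,0,8],"twist":[0,0,0],"grip":0},{"translation":[0,0,9],"twist":[0,0,0],"grip":0},{"translation":[0,0,9],"twist":[0,0,0],"grip":0},{"translation":[0,0,9],"twist":[0,0,0],"grip":0},{"translation":[0,0,9],"twist":[0,0,0],"grip":0},{"translation":[0,0,9],"twist":[0,0,0],"grip":0},{"translation":[0,0,6],"twist":[0,0,0],"grip":0},{"translation":[0,0,1],"twist":[0,0,0],"grip":0},{"translation":[0,0,0],"twist":[0,0,0],"grip":-1}]' 
python3 -m pendant '[{"translation":[0,0,0],"twist":[0,0,0],"grip":-1},{"translation":[0,0,0],"twist":[0,0,0],"grip":-1},{"translation":[0,0,0],"twist":[0,0,0],"grip":-1},{"translation":[0,0,0],"twist":[0,0,0],"grip":-1},{"translation":[0,0,0],"twist":[0,0,0],"grip":-1},{"translation":[0,0,0],"twist":[0,0,0],"grip":-1},{"translation":[0,0,0],"twist":[0,0,0],"grip":-1},{"translation":[0,0,0],"twist":[0,0,0],"grip":-1},{"translation":[0,0,0],"twist":[0,0,0],"grip":-1},{"translation":[0,0,0],"twist":[0,0,0],"grip":-1}]' 25
python3 -c "
from h import *
go(666.8,140.1,8,71.5)"
```

```text
t: 76.0
tool_pos: [0.6667, 0.1411, 0.006]
orientation: [0.504, 3.099, 0.001]
force: [-0.3, 0.1, 0.3]
opening: 0.0424
t: 77.0
tool_pos: [0.6678, 0.1412, 0.0077]
orientation: [0.503, 3.096, 0.002]
force: [-0.2, 0.2, -1.6]
opening: 0.0222
t 77.0 tcp [667.8 141.2   7.7] tooly yaw 71.5 tilt [ 0.005  0.001 -1.   ] F [-0.2  0.2 -1.6] op 22.2 q6 -1.12
turn: twist z total 0.001  THEN shift in turned tool [ 0.6 -1.4 -0.3]  shift unturned [ 0.6 -1.4 -0.3]
tilt fix twist [ 0.002  0.004 -0.   ]
```

```bash
python3 -m pendant '[{"translation":[0,0,-12],"twist":[0,0,0],"grip":-1},{"translation":[0,0,-15],"twist":[0,0,0.12],"grip":-1},{"translation":[0,0,-15],"twist":[0,0,0.15],"grip":-1},{"translation":[0,0,-15],"twist":[0,0,0.15],"grip":-1},{"translation":[0,0,-15],"twist":[0,0,0.15],"grip":-1},{"translation":[0,0,-15],"twist":[0,0,0.15],"grip":-1},{"translation":[0,0,-15],"twist":[0,0,0.15],"grip":-1},{"translation":[0,0,-15],"twist":[0,0,0.15],"grip":-1},{"translation":[0,0,-15],"twist":[0,0,0.15],"grip":-1},{"translation":[0,0,-10],"twist":[0,0,0.15],"grip":-1}]' 
python3 -c "
from h import *
go(412.1,-281.7,150,-9.4)"
```

```text
t: 78.0
tool_pos: [0.6667, 0.1411, 0.1622]
orientation: [2.304, 2.131, 0.007]
force: [-0.1, 0.8, -0.7]
opening: 0.0217
t 78.0 tcp [666.7 141.1 162.2] tooly yaw -4.5 tilt [ 0.006  0.001 -1.   ] F [-0.1  0.8 -0.7] op 21.7 q6 0.21
turn: twist z total 0.086  THEN shift in turned tool [-458.8 -182.2   10.6]  shift unturned [-441.3 -221.1   10.4]
tilt fix twist [ 0.006 -0.001  0.   ]
```

```bash
python3 -m pendant '[{"translation":[-20,-8,0],"twist":[0.006,-0.001,0.086],"grip":-1},{"translation":[-45,-18,0],"twist":[0,0,0],"grip":-1},{"translation":[-45,-18,0],"twist":[0,0,0],"grip":-1},{"translation":[-45,-18,0],"twist":[0,0,0],"grip":-1},{"translation":[-45,-18,0],"twist":[0,0,0],"grip":-1},{"translation":[-45,-18,0],"twist":[0,0,0],"grip":-1},{"translation":[-45,-18,0],"twist":[0,0,0],"grip":-1},{"translation":[-45,-18,0],"twist":[0,0,0],"grip":-1},{"translation":[-45,-18,0],"twist":[0,0,0],"grip":-1},{"translation":[-45,-18,0],"twist":[0,0,0],"grip":-1}]' 
python3 -m pendant '[{"translation":[-25,-8,0],"twist":[0,0,0],"grip":-1},{"translation":[-10,-3,0],"twist":[0,0,0],"grip":-1},{"translation":[0,0,0],"twist":[0,0,0],"grip":-1},{"translation":[0,0,0],"twist":[0,0,0],"grip":-1},{"translation":[0,0,0],"twist":[0,0,0],"grip":-1},{"translation":[0,0,0],"twist":[0,0,0],"grip":-1},{"translation":[0,0,0],"twist":[0,0,0],"grip":-1},{"translation":[0,0,0],"twist":[0,0,0],"grip":-1},{"translation":[0,0,0],"twist":[0,0,0],"grip":-1},{"translation":[0,0,0],"twist":[0,0,0],"grip":-1}]' 
python3 hand.py | tail -3
python3 -c "
from h import *
go(412.1,-281.7,80,-9.4)"
```

```text
t: 79.0
tool_pos: [0.427, -0.2567, 0.1744]
orientation: [2.384, 2.024, 0.021]
force: [1.5, -0.8, -1.5]
opening: 0.022
t: 80.0
tool_pos: [0.41, -0.2909, 0.1783]
orientation: [2.381, 2.02, 0.023]
force: [-0.1, 0.5, -0.5]
opening: 0.0219
-40 343 x 9.4 34.3 y -13.9 13.9
-30 231 x 10.0 34.5 y -13.6 13.6
-20 82 x 26.8 34.3 y -11.3 10.4
t 80.05 tcp [ 410.  -290.9  178.3] tooly yaw -9.4 tilt [ 0.024 -0.005 -1.   ] F [-0.5  0.5 -1.4] op 21.7 q6 -0.57
turn: twist z total 0.0  THEN shift in turned tool [ 9.6 -1.8 98.2]  shift unturned [ 9.6 -1.8 98.2]
tilt fix twist [0.024 0.001 0.   ]
```

```bash
python3 -m pendant '[{"translation":[5,0.5,0],"twist":[0.012,0.001,0],"grip":-1},{"translation":[4,0.5,5],"twist":[0.012,0,0],"grip":-1},{"translation":[0,0,15],"twist":[0,0,0],"grip":-1},{"translation":[0,0,15],"twist":[0,0,0],"grip":-1},{"translation":[0,0,15],"twist":[0,0,0],"grip":-1},{"translation":[0,0,15],"twist":[0,0,0],"grip":-1},{"translation":[0,0,15],"twist":[0,0,0],"grip":-1},{"translation":[0,0,12],"twist":[0,0,0],"grip":-1},{"translation":[0,0,0],"twist":[0,0,0],"grip":-1},{"translation":[0,0,0],"twist":[0,0,0],"grip":-1}]' 
python3 rack.py | head -1
python3 -c "
from h import *
go(412.4,-282.2,20,-9.4)"
```

```text
t: 81.05
tool_pos: [0.4094, -0.2788, 0.0732]
orientation: [-2.389, -2.026, 0.005]
force: [0.0, -0.8, -0.2]
opening: 0.0216
[(-122, 46), (-120, 179), (-118, 123), (-116, 69), (-114, 46), (-112, 50), (-110, 40), (-82, 41), (-80, 207), (-78, 213), (-76, 205), (-74, 205), (-72, 206), (-70, 203), (-68, 190), (-66, 184), (-64, 64), (-36, 5), (-34, 236), (-32, 327), (-30, 309), (-28, 290), (-26, 269), (-24, 249), (-22, 226), (-20, 210), (-18, 114), (12, 11), (14, 25), (16, 33), (18, 32), (20, 32), (22, 44), (24, 64), (26, 52), (28, 43), (30, 8), (58, 31), (60, 400), (62, 458), (64, 420), (66, 366), (68, 314), (70, 258), (72, 220), (74, 124), (76, 17), (104, 3), (106, 29), (108, 22), (110, 4)]
t 81.1 tcp [ 409.4 -278.8   73.3] tooly yaw -9.4 tilt [-0.008  0.005 -1.   ] F [-0.4 -0.1 -1. ] op 21.7 q6 -0.54
turn: twist z total 0.0  THEN shift in turned tool [-3.   4.  53.2]  shift unturned [-3.   4.  53.2]
tilt fix twist [-0.009 -0.004  0.   ]
```

```bash
python3 -m pendant '[{"translation":[-3,3.3,0],"twist":[-0.009,-0.004,0],"grip":-1},{"translation":[0,0,0],"twist":[0,0,0],"grip":-1},{"translation":[0,0,5],"twist":[0,0,0],"grip":-1},{"translation":[0,0,5],"twist":[0,0,0],"grip":-1},{"translation":[0,0,5],"twist":[0,0,0],"grip":-1},{"translation":[0,0,5],"twist":[0,0,0],"grip":-1},{"translation":[0,0,3],"twist":[0,0,0],"grip":-1},{"translation":[0,0,0],"twist":[0,0,0],"grip":-1},{"translation":[0,0,0],"twist":[0,0,0],"grip":-1},{"translation":[0,0,0],"twist":[0,0,0],"grip":-1}]' 
python3 -c "
from h import *
go(412.4,-282.2,20,-9.4)"
```

```text
t: 82.1
tool_pos: [0.4139, -0.284, 0.0506]
orientation: [2.392, 2.029, 0.001]
force: [-0.8, 0.3, -1.5]
opening: 0.0216
t 82.1 tcp [ 413.9 -284.    50.6] tooly yaw -9.4 tilt [ 0.004 -0.004 -1.   ] F [-0.8  0.3 -1.5] op 21.6 q6 -0.54
turn: twist z total 0.0  THEN shift in turned tool [ 1.6 -1.9 30.6]  shift unturned [ 1.6 -1.9 30.6]
tilt fix twist [0.005 0.003 0.   ]
```

```bash
python3 -m pendant '[{"translation":[1.5,-1.8,0],"twist":[0.005,0.003,0],"grip":-1},{"translation":[0,0,0],"twist":[0,0,0],"grip":-1},{"translation":[0,0,4],"twist":[0,0,0],"grip":-1},{"translation":[0,0,4],"twist":[0,0,0],"grip":-1},{"translation":[0,0,4],"twist":[0,0,0],"grip":-1},{"translation":[0,0,4],"twist":[0,0,0],"grip":-1},{"translation":[0,0,4],"twist":[0,0,0],"grip":-1},{"translation":[0,0,3],"twist":[0,0,0],"grip":-1},{"translation":[0,0,0],"twist":[0,0,0],"grip":-1},{"translation":[0,0,0],"twist":[0,0,0],"grip":-1}]' 
python3 -c "
from h import *
go(412.4,-282.2,20,-9.4)"
```

```text
t: 83.1
tool_pos: [0.4123, -0.2821, 0.0255]
orientation: [-2.395, -2.032, 0.001]
force: [0.0, -0.3, -1.0]
opening: 0.0218
t 83.1 tcp [ 412.3 -282.1   25.5] tooly yaw -9.4 tilt [-0.001  0.    -1.   ] F [ 0.  -0.3 -1. ] op 21.8 q6 -0.54
turn: twist z total 0.0  THEN shift in turned tool [-0.1  0.2  5.5]  shift unturned [-0.1  0.2  5.5]
tilt fix twist [-0.001 -0.     0.   ]
```

```bash
python3 -m pendant '[{"translation":[0,0,3],"twist":[0,0,0],"grip":-1},{"translation":[0,0,3],"twist":[0,0,0],"grip":-1},{"translation":[0,0,1],"twist":[0,0,0],"grip":-1},{"translation":[0,0,0],"twist":[0,0,0],"grip":-1},{"translation":[0,0,0],"twist":[0,0,0],"grip":-0.3},{"translation":[0,0,0],"twist":[0,0,0],"grip":-0.3},{"translation":[0,0,0],"twist":[0,0,0],"grip":-0.3},{"translation":[0,0,0],"twist":[0,0,0],"grip":-0.3},{"translation":[0,0,-5],"twist":[0,0,0],"grip":-0.3},{"translation":[0,0,-10],"twist":[0,0,0],"grip":-0.3}]' 
python3 -m pendant '[{"translation":[0,0,-15],"twist":[0,0,0],"grip":-0.3},{"translation":[0,0,-20],"twist":[0,0,0],"grip":-0.3},{"translation":[0,0,-20],"twist":[0,0,0],"grip":-0.3},{"translation":[0,0,-20],"twist":[0,0,0],"grip":-0.3},{"translation":[0,0,-20],"twist":[0,0,0],"grip":0},{"translation":[-10,0,-20],"twist":[0,0,0],"grip":0},{"translation":[-25,0,-20],"twist":[0,0,0],"grip":0},{"translation":[-30,0,-10],"twist":[0,0,0],"grip":0},{"translation":[-20,0,0],"twist":[0,0,0],"grip":0},{"translation":[0,0,0],"twist":[0,0,0],"grip":0}]' 
python3 chk.py; python3 knob.py; python3 - <<'E'
from h import *
a,_,_=snap('top'); b,_,_=snap('side'); save('fin',np.hstack([cv2.resize(a[90:400],(400,194)),cv2.resize(b[100:],(400,194))][:]))
save('fin',np.hstack([cv2.resize(a,(400,300)),cv2.resize(b,(400,300))])); go(None,0,0)
E
```

```text
t: 84.1
tool_pos: [0.4122, -0.2819, 0.0335]
orientation: [-2.395, -2.031, 0.001]
force: [-0.5, -1.0, -0.3]
opening: 0.0324
t: 85.1
tool_pos: [0.3997, -0.3693, 0.1967]
orientation: [2.386, 2.029, 0.0]
force: [0.2, -0.1, -0.3]
opening: 0.0464
wrist slot -94 1768 X [-104.1  -83. ] Y [-29.6  29.8] Z [74.  82.2]
wrist slot 0 2437 X [-10.5  11.3] Y [-31.6  31. ] Z [71.6 82. ]
wrist slot 94 3189 X [ 83.4 105.4] Y [-31.4  32.2] Z [69.6 81.9]
side slot -94 325 X [-105.8  -82.9] Y [-27.6  34.2] Z [64.7 80.9]
side slot 0 314 X [-11.7  12.1] Y [-29.7  34.2] Z [64.8 80.4]
side slot 94 300 X [ 82.1 106.1] Y [-27.7  34.3] Z [63.7 80.7]
top slot -94 428 X [-103.6  -81.7] Y [-31.1  31.9] Z [70.4 83. ]
top slot 0 454 X [-9.4 12.6] Y [-31.2  31.5] Z [69.8 82.9]
top slot 94 466 X [ 84.4 106.9] Y [-30.5  32.5] Z [69.6 83.6]
side knob 284 [446.7 248.  162.4] zmax 183.3 ang -137.1 r 68.3
side hub z [133.2 135.8 138.3]
top knob 42 [447.8 243.9 182.6] zmax 185.0 ang -134.0 r 70.4
top hub z [131.9 135.5 139.5]
t 85.5 tcp [ 400.1 -366.2  194.8] tooly yaw -9.1 tilt [ 0.005 -0.005 -1.   ] F [-0.1  0.2  0.2] op 46.6 q6 -0.68
tilt fix twist [ 0.006  0.004 -0.   ]
```

View pics/fin.png

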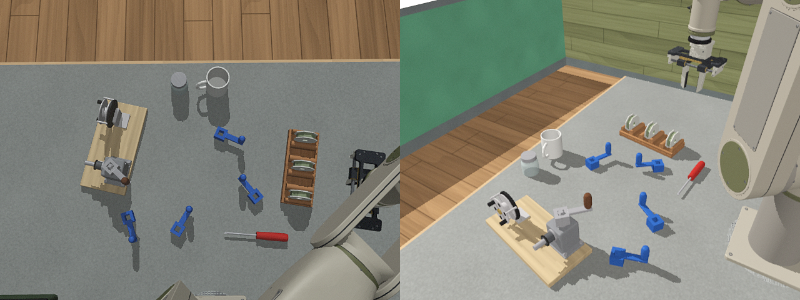

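The final view shows three spools standing in the rack, the crank on the shaft, no spool left on the bench, and the mug and jar in place. Handing in.

```bash
python3 -c "
from plant import robot
print(robot.close_job())"
```

```text
the job is handed in; nothing more can be done
None
```

The job is done and was handed in at about 85 s. The steel crank is on the winder, the old line is wound off, and all three spools I found stand in the rack.

- **Crank:** it was knocked about 3 cm aside before my first grasp, so I found it again and pressed it home on the shaft. The hub top now reads 136 mm, which is the seated height.
- **Winding:** I wound a little over four turns clockwise. It turned heavy at about 8–10 N, then went light. Over a further 51° the reel looked unchanged. I stopped roughly 0.5 to 0.85 turn after the line came off, with the knob on the side away from the spool.
- **Spools:** I drew the wound spool off the arbor, then racked it and the two bench spools in three separate slots. The last checks from all three cameras put them upright with tops at about 80–82 mm, which is fully home. No other spools were in view.
- **Mug and jar:** I did not touch them, and they look unmoved in the last picture.

**Disagreements:**
- The real fingertips end about 27 mm short of the reported tool point. My first two grasps closed above the crank for that reason, and I corrected for it from then on.
- While winding, the radius I measured at the knob wandered between 63 and 76 mm; I put that down to play and tilt. The hub was still at its seated height afterwards.
- One top-camera comparison of the reel was useless because the arm was in the way, so that check rests on the side camera and the force readings.

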